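# Rack the instruments and cover the mixing pots

### The arm

A 6-joint arm with a two-finger parallel gripper is mounted at the origin on the work surface. World frame = base frame: x ahead of the robot, y to its left, z up, the work surface at z = 0. Lengths are in m, angles in rad, forces in N, time in s.
With the tool pointing down it reaches from about 0.35 to 0.975 m from the base axis. Payload 4.9 kg.
Tool frame: the origin (TCP) lies at the very end of the fingers, on their centre line; the grasp point (between the pads) lies 19 mm behind it; z points along the fingers, y is the line along which they close (so a half turn about z gives the same grasp; the last joint's range is limited). The gripper opens to 85 mm and grips with 20 to 120 N. Pads are 22 mm wide; open, the fingers measure 114 mm over their backs; the gripper's body (76 mm by 85 mm) begins 54 mm behind the grasp point. The pads swing forward as they close: fully open they stand 13 mm farther back than shut.
Start: joints at [-1.281, 0.053, 1.613, -0, 1.476, -0.119], TCP at [0.248, -0.573, 0.231] pointing down, gripper open.
Joint ranges: [-3.01, 3.01], [-1.01, 2.22], [0.06, 2.58], [-1.02, 4.17], [0.09, 2.62], [-3.14, 3.14]. Speed limits (rad/s): [2.57, 2.57, 3.14, 3.14, 3.14, 3.14].

### API

Orientations are given as a rotation vector (axis times angle).
In Python, from station import * gives the robot as it stands.
- The arm moves only by the shell command python3 -m crank 'ROWS' [OPENING] [FORCE]. ROWS is JSON, a list of rows, each an object with "offset": the shift along the tool's x, y, z in m, a list of three; "twist": the turn, a rotation vector about the tool's x, y, z in degrees, a list of three. In form: [{"offset": [x, y, z], "twist": [rx, ry, rz]}, ...]. A call has 1 to 20 rows; each row is the pose to reach, as a shift and turn from the pose commanded when the call began, along the tool's axes at that moment; what a row does not reach only later rows make up. A row lasts 1/8 s, in which the tool goes at most 62.5 mm and 10.7 degrees, less where a joint would pass 70% of its speed; a pose out of reach is approached as far as the arm can. A call with a gripper value outside its range is refused whole. OPENING is the opening, from 0 (shut) to 1 (fully open), set as the call begins (- or left out, the last holds). The fingers move at their own pace and stop on an object; FORCE is the grip in N (left out, the last holds). Time passes only in rows, so rows that repeat a pose let the fingers close. It gives the time, the measured TCP pose, the force, the opening and the grip force at its end, in the units of the state.
- get_obs(): the state, without advancing time (a new reading comes with each control period).
- get_image(name): name is "scene" or "side" or "wrist"; returns the picture (384x512x3 uint8, red, green, blue); there is no depth.
- get_calibration(name): a dict with "intrinsics" (3x3 intrinsics, pixels), "k1" (the pictures are not rectified: a ray, as slopes to the right and down, at radius r is drawn at 1 + k1 r^2 times it, then the intrinsics apply), "world_from_camera" (4x4, takes a point from camera to world coordinates); the wrist camera has in their place "tool_from_camera" (4x4, takes a point from camera to tool coordinates, whose origin is the TCP and whose axes are the flange's). Camera axes: x right, y up, looking along -z (the intrinsics and any distortion apply to the point x, -y, -z); pixel columns grow to the right and rows downward; lengths in m; the calibration is good to about 2 mm. A picture is of the moment at which its call begins: read the wrist's pose just before it. get_calibration takes no time and is no camera call.
- finish_job(): hands the job in; it is judged then, once.
Trained networks look in the newest picture that a camera, given by its name, has taken for a name from the list of things; names that differ only in an ending like _2 or _b are one class to them, and where a whole thing is asked for, a point or a joint stands for the part that bears it (a point fixed in the world has none). Each returns a list of dicts, best first, with "confidence" (0 to 1); they miss things now and then, are a little off and sometimes report something else, mostly with a low value. They report only what shows in the picture. A call takes as long as a camera call. They do not tell look-alikes from the thing itself.
- cut_out(query, camera): "region" (384x512 bool, what is visible of it) and "rect" ([centre column, centre row, width, height] in pixels, round what is visible of it).
The state is a dict: "t": time; "q": joint angles; "dq": joint speeds; "effort": joint torques, N m; "tool_pos": TCP position; "tool_rot": TCP orientation; "contact_force": force on the tool from outside, world axes, zero at the start; "wrist_torque": the same for the moment, N m; "opening": finger opening in m; "grip_force": force on a finger pad.
Only numpy, scipy, OpenCV 4.12 (cv2) and the standard library are available. Lean on these libraries where they do the work, as an engineer would, in place of code of your own. Each camera call takes 0.05 s, during which the arm holds its last target. There are 200 camera calls.

### The job

Tidy the bench after the wax-up: take the folding instrument stand's rack by its handle bar and swing it up over the top until it leans back on its stop and stays up by itself, then move every instrument from the white draining block into the stand, one to a tube, point down and fully home. Also cover both mixing pots, each with its own lid seated level on the rim. Leave the mug, bottle, torch and plaster cast standing where they are.

Things in the scene. Friction and masses are not known exactly. Their poses are not given: they have to be found in the camera images.
- stand: Folding instrument stand on the bench (fixed): aluminium base plate 205 x 276 x 8 mm with two cheeks, a black back-stop bar and, hinged between the cheeks, a swing-up rack (joint rack) of five blue square tubes. Origin on the bench below the hinge line; z up, y along the hinge line, x points to the back: the folded rack lies to -x of the hinge, the risen rack leans to +x.
- hinge (a point): Middle of the rack's hinge line, 34 mm above the bench; axes as the stand's.
- rack (a joint): Angle of the stand's rack (rad): 0 = folded down flat towards the stand's -x; 1.57 = tubes upright; 1.85 = end of travel, leaning 16 degrees past upright on the back stop, where its own weight holds it. The hinge has only slight friction: let go below about 1.25 the rack (0.7 kg) falls shut again, beyond about 1.6 it falls back onto its stop.
- handle_bar (a point): Middle of the rack's black round handle bar, 12 mm thick, 226 mm long along the stand's y, open all round except at its two ends, where 4 mm side arms join it. With the rack folded it is 125 mm in front of (-x) and 50 mm above the hinge line; it turns with the rack, so that with the rack up it lies behind the tubes and does not block their mouths.
- tube1 (a point): Centre of the open mouth of a tube of the rack: inside 17 x 17 mm, 80 mm deep, closed below, 23 mm outside, 92 mm from the hinge line. The five tubes stand side by side 44 mm apart, at -88, -44, 0, 44, 88 mm along the stand's y (tube1 to tube5). The point's -x axis points out of the mouth along the tube, its z axis towards the rack's back (handle bar side).
- tube2 (a point): Mouth of tube 2, same make and axes as tube1.
- tube3 (a point): Mouth of tube 3, same make and axes as tube1.
- tube4 (a point): Mouth of tube 4, same make and axes as tube1.
- tube5 (a point): Mouth of tube 5, same make and axes as tube1.
- block: White draining block (fixed) 220 x 50 mm, 61 mm high, its row of five square pockets (18 mm, 55 mm deep, 44 mm apart) along its x; the instruments stand upright in them. Origin at the centre of its underside.
- tool1_mid (a point): Laboratory hand instrument with a round red handle with steel bands, 160 mm long, 14 mm thick, 70 g, the lowest 28 mm tapering to an 8 mm point. The point is half-way along, 80 mm from either end; z runs along the instrument from the point to the top. It starts upright, point down, in the draining block, 105 mm of it above the block. Three to five of the five instruments are there. Point down and fully home in a tube, its half-way point lies at the tube's mouth.
- tool2_mid (a point): The same instrument with a green handle (may be absent), axes as tool1's.
- tool3_mid (a point): The same instrument with a yellow handle (may be absent), axes as tool1's.
- tool4_mid (a point): The same instrument with an orange handle (may be absent), axes as tool1's.
- tool5_mid (a point): The same instrument with a black handle (may be absent), axes as tool1's.
- big_rim (a point): Centre of the mouth, at rim height, of the large white porcelain mixing pot: outside 100 mm across, wall 5 mm, 55 mm high, 0.6 kg, loose; z up.
- big_knob (a point): Large white porcelain lid with a black knob: flange 106 mm across and 7 mm thick (8 to 15 mm above the lid's underside), below it a tapered locating plug 8 mm deep and 85 mm across that drops inside the rim with 2.5 mm play all round. The point lies in the knob (24 mm across, from 15 to 47 mm above the underside) 35 mm above the lid's underside, which is 27 mm above the rim when the lid is seated; z up. 0.15 kg; starts lying flat on the bench.
- small_rim (a point): Centre of the mouth, at rim height, of the small blue porcelain mixing pot: outside 74 mm across, wall 5 mm, 45 mm high, 0.4 kg, loose; z up.
- small_knob (a point): Small blue porcelain lid with a brass knob: flange 80 mm across, plug 59 mm across with 2.5 mm play; heights and knob as the large lid's, the point 35 mm above its underside, 27 mm above the rim when seated. 0.09 kg; starts lying flat on the bench.
- mug: White mug, 82 mm across, 95 mm high, loose; to be left standing. Origin at the centre of its underside.
- bottle: Brown bottle, 52 mm across, 130 mm high, loose; to be left standing. Origin at the centre of its underside.
- torch: Black curing torch standing on end, 28 mm across, 125 mm high, loose; to be left standing. Origin at the centre of its underside.
- cast: Plaster dental cast, 60 x 66 mm, 33 mm high, loose; to be left where it is. Origin at the centre of its underside.
There are look-alikes about, which are no part of the job. What is shaped like the part that bears big_rim but red is not meant.

How it is judged:
By the outcome, as a careful person would: the job done as asked, in the order asked, and still so for the second after the job is handed in, with the robot touching nothing.
Of tool1, tool2, tool3, tool4, tool5 only 3 to 5 are there at a start; the rules pass over those that are not, and their reading is None.
At some moment in a run one of big_lid, small_lid may be knocked a few centimetres aside while the robot is not near it.
It also fails if it takes over 208 s, if anything falls off the work surface, if the arm or the gripper's body presses on something with over 40 N, if the wrist force passes 120 N, or if a joint passes its speed limit or range.

## Working session

There is one attempt and no reset: what is moved stays moved. The work goes in short steps, Python scripts to look and compute and a shell command to move; the robot and the scene stay as the last step left them, time stands still between calls to the robot, and variables do not carry over. Pictures are saved under pics/ and viewed, at most 14 in all, crops included, and the job is handed in when it is done.

```bash
ls; mkdir -p pics; python3 - <<'E'
from station import *
import cv2, numpy as np
print(get_obs())
for n in ["scene","side","wrist"]:
    im=get_image(n); cv2.imwrite(f"pics/{n}0.png",im[:,:,::-1]); print(n,get_calibration(n))
E
```

```text
pics
{'t': 0.0, 'q': array([-1.28098068e+00,  5.33233628e-02,  1.61435236e+00, -1.36088371e-05,
        1.47603756e+00, -1.19001677e-01]), 'dq': array([-2.87256438e-05,  2.41530198e-04,  2.16734673e-05, -2.44035424e-04,
       -1.33321459e-03, -5.90727836e-05]), 'effort': array([-1.39330554e-03, -3.93690240e+01, -3.70173025e+01, -1.85120784e-04,
        7.13565300e-03,  4.01274235e-06]), 'tool_pos': array([ 0.24825906, -0.57286071,  0.23004896]), 'tool_rot': array([-3.07412023e+00, -6.37279478e-01,  3.05146851e-04]), 'contact_force': array([ 0.23439385,  0.12087097, -0.06643087]), 'wrist_torque': array([ 0.00281411, -0.02554499, -0.01781603]), 'grip_force': 0.0, 'opening': 0.0848288977220841}
scene {'intrinsics': array([[392.99790306,   0.        , 260.91050322],
       [  0.        , 392.99790306, 194.39536721],
       [  0.        ,   0.        ,   1.        ]]), 'k1': 0.030694339045926018, 'world_from_camera': array([[-0.51061251, -0.65128879,  0.56133571,  1.2801891 ],
       [ 0.8597577 , -0.3794885 ,  0.34176773,  0.38983706],
       [-0.00956904,  0.65712358,  0.75372212,  1.0
[... 408 characters left out ...]
09874218],
       [ 0.00391467,  0.85916348,  0.51168622,  0.80326888],
       [ 0.        ,  0.        ,  0.        ,  1.        ]])}
wrist {'intrinsics': array([[275.77041542,   0.        , 256.28658165],
       [  0.        , 275.77041542, 193.07540826],
       [  0.        ,   0.        ,   1.        ]]), 'k1': -0.03959995839857968, 'tool_from_camera': array([[ 4.84209789e-05,  9.61107172e-01,  2.76175672e-01,
         7.03537341e-02],
       [ 9.99999996e-01, -6.86525451e-05,  6.35880584e-05,
        -7.61888161e-05],
       [ 8.00751018e-05,  2.76175668e-01, -9.61107171e-01,
        -1.42209047e-01],
       [ 0.00000000e+00,  0.00000000e+00,  0.00000000e+00,
         1.00000000e+00]])}
```

View pics/scene0.png

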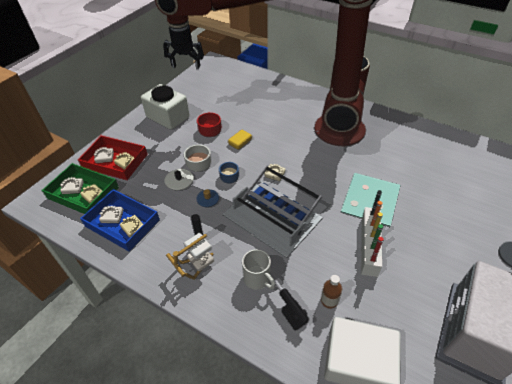

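View pics/side0.png

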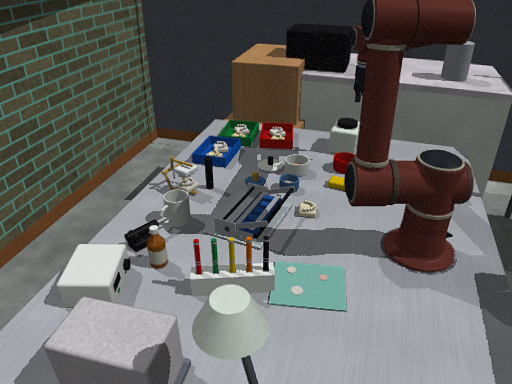

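The scene shows the stand at about (278,208), and the block with all five tools at (372,240). The white pot is at (197,158), the blue pot at (229,172), the red decoy at (209,124), and the lids at (180,178) and (207,197).

```bash
cat > h.py <<'E'
from station import *
import cv2, numpy as np
from scipy.spatial.transform import Rotation as R
from scipy.optimize import least_squares
def T_of(cam,obs=None):
    c=get_calibration(cam)
    if cam=="wrist":
        o=obs or get_obs(); T=np.eye(4); T[:3,:3]=R.from_rotvec(o["tool_rot"]).as_matrix(); T[:3,3]=o["tool_pos"]
        return c,T@c["tool_from_camera"]
    return c,c["world_from_camera"]
def proj(P,cam,obs=None):
    c,T=T_of(cam,obs); p=(np.atleast_2d(P)-T[:3,3])@T[:3,:3]
    s=np.c_[p[:,0],-p[:,1]]/-p[:,2:]; s=s*(1+c["k1"]*(s**2).sum(1,keepdims=True))
    K=c["intrinsics"]; return s*[K[0,0],K[1,1]]+K[:2,2]
def ray(uv,cam,obs=None):
    c,T=T_of(cam,obs); K=c["intrinsics"]
    d=(np.array(uv,float)-K[:2,2])/[K[0,0],K[1,1]]; s=d.copy()
    for _ in range(10): s=d/(1+c["k1"]*(s@s))
    v=T[:3,:3]@np.array([s[0],-s[1],-1]); return T[:3,3],v/np.linalg.norm(v)
def onz(uv,z,cam,obs=None):
    o,v=ray(uv,cam,obs); return o+v*(z-o[2])/v[2]
def tri(obsv):
    A=np.zeros((3,3));b=np.zeros(3)
    for uv,cam,ob in obsv:
        o,v=ray(uv,cam,ob); M=np.eye(3)-np.outer(v,v); A+=M;b+=M@o
    return np.linalg.solve(A,b)
def cut(q,cam,n=4): return [d for d in cut_out(q,cam)][:n]
E
python3 - <<'E'
from h import *
import pickle
out={}
for cam in ["scene","side"]:
    get_image(cam)
    for q in ["stand","handle_bar","block","tool1_mid","tool2_mid","tool3_mid","tool4_mid","tool5_mid","big_rim","big_knob","small_rim","small_knob","mug","bottle","torch","cast"]:
        r=cut(q,cam); out[cam,q]=r
        print(cam,q,[(round(d["confidence"],2),np.round(d["rect"]).astype(int).tolist(),int(d["region"].sum())) for d in r if d["confidence"]>.2])
pickle.dump(out,open("cuts.pkl","wb")); print(get_obs()["t"])
E
```

```text
scene stand [(0.9, [272, 213, 101, 91], 4174)]
scene handle_bar [(0.55, [281, 196, 77, 65], 1751)]
scene block [(0.58, [370, 242, 22, 67], 818)]
scene tool1_mid [(0.46, [376, 199, 8, 20], 74)]
scene tool2_mid [(0.67, [379, 237, 7, 19], 81)]
scene tool3_mid [(0.62, [376, 226, 12, 26], 126), (0.3, [375, 201, 9, 21], 77)]
scene tool4_mid [(0.48, [377, 214, 12, 23], 84), (0.41, [281, 198, 89, 60], 1897)]
scene tool5_mid [(0.52, [280, 197, 74, 61], 1651), (0.39, [376, 202, 8, 22], 65)]
scene big_rim [(0.82, [197, 158, 27, 24], 652), (0.62, [207, 124, 20, 20], 499), (0.38, [377, 213, 8, 25], 70)]
scene big_knob [(0.66, [178, 181, 28, 20], 451)]
scene small_rim [(0.91, [228, 171, 23, 25], 383), (0.66, [377, 215, 13, 22], 92), (0.46, [197, 224, 15, 24], 179)]
scene small_knob [(0.58, [281, 198, 79, 61], 1662), (0.51, [207, 199, 22, 18], 308), (0.28, [197, 157, 23, 25], 615)]
scene mug [(0.55, [259, 271, 32, 42], 1017)]
scene bottle [(0.89, [332, 292, 20, 33], 510)]
scene torch [(0.62, [197, 225, 14, 20], 178)]
scene cast [(0.77, [274, 173, 20, 16], 178), (0.56, [281, 197, 78, 66], 1784)]
sid
[... 255 characters left out ...]
0.55, [231, 254, 8, 36], 200)]
side tool4_mid [(0.45, [249, 254, 5, 35], 165)]
side tool5_mid [(0.64, [267, 257, 3, 33], 198)]
side big_rim [(0.54, [343, 162, 21, 24], 352), (0.48, [197, 258, 7, 40], 172)]
side big_knob [(0.74, [269, 164, 25, 16], 259)]
side small_rim [(0.84, [290, 181, 17, 18], 244), (0.48, [209, 175, 6, 35], 245), (0.21, [265, 210, 62, 48], 1427)]
side small_knob [(0.75, [257, 180, 16, 13], 126), (0.28, [296, 167, 29, 23], 467)]
side mug [(0.84, [174, 207, 30, 36], 876), (0.47, [265, 208, 60, 48], 1459)]
side bottle [(0.91, [159, 247, 23, 49], 663)]
side torch [(0.54, [208, 173, 7, 34], 232), (0.24, [271, 164, 22, 17], 278)]
side cast [(0.77, [306, 210, 17, 14], 262)]
1.85
```

```bash
python3 - <<'E'
import cv2,numpy as np
a=cv2.imread("pics/scene0.png")[145:265,205:345]; b=cv2.imread("pics/side0.png")[170:250,205:305]
a=cv2.resize(a,(560,480),interpolation=cv2.INTER_CUBIC)
cv2.imwrite("pics/st_a.png",a); cv2.imwrite("pics/st_b.png",cv2.resize(b,(700,560),interpolation=cv2.INTER_CUBIC))
E
```

```text
(no output)
```

View pics/st_a.png

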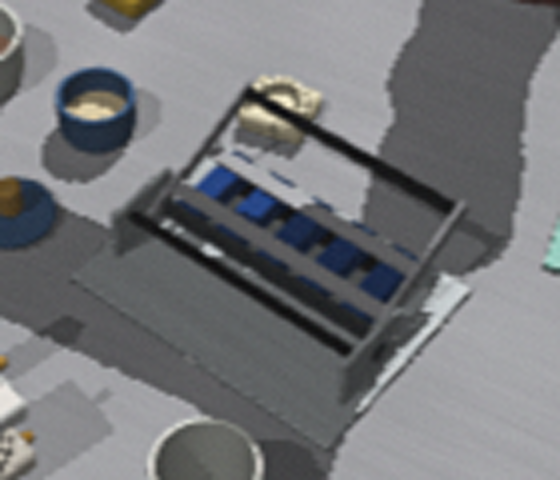

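View pics/st_b.png

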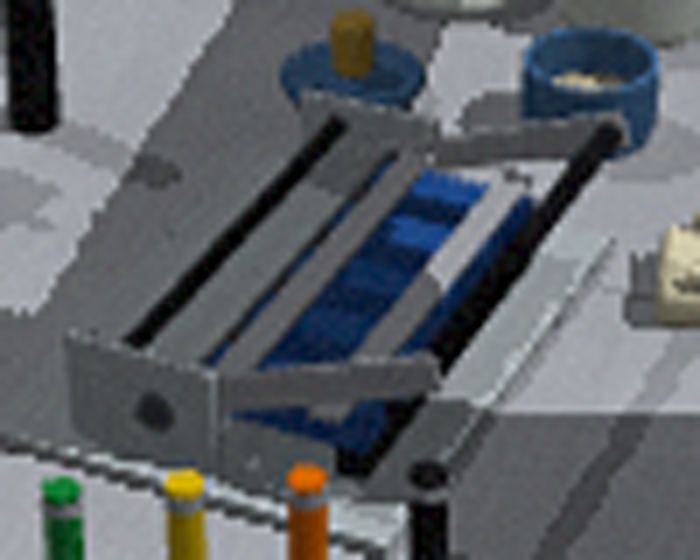

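The crop gives the bar ends in the scene picture at about (266.8,167.5) and (320.8,196.8), and in the side picture at (292.4,188.6) and (267,222). The robot side of the stand is its -x.

```bash
cat >> h.py <<'E'
def se2(p,P):
    c,s=np.cos(p[2]),np.sin(p[2]); P=np.atleast_2d(P)
    return np.c_[p[0]+c*P[:,0]-s*P[:,1],p[1]+s*P[:,0]+c*P[:,1],P[:,2]]
E
python3 - <<'E'
from h import *
import pickle
S=[(266.8,167.5),(320.8,196.8)];D=[(292.4,188.6),(267,222)]
C=[(287.5,256.25),(223.75,215)]
a=tri([(S[0],"scene",None),(D[0],"side",None)]);b=tri([(S[1],"scene",None),(D[1],"side",None)])
print("bar ends",a,b,np.linalg.norm(a-b)); print("plate back corners",[onz(c,.008,"scene") for c in C])
print("side bar onz",[onz(c,.084,"side") for c in D],[onz(c,.084,"scene") for c in S])
cu=pickle.load(open("cuts.pkl","rb"))
for i in range(1,6):
    r=cu["side",f"tool{i}_mid"][0]["rect"]; print(i,onz(r[:2],.1135,"side"), onz((r[0],r[1]-r[3]/2),.166,"side"))
for q,z in [("big_rim",.0275),("small_rim",.0225),("big_knob",.015),("small_knob",.015),("mug",.048),("bottle",.065),("torch",.0625),("cast",.0165)]:
    rs=cu["scene",q]; r1=[x for x in rs if not(q=="small_knob" and x["rect"][0]>250)][0]["rect"]; r2=cu["side",q][0]["rect"]
    if q=="big_rim": r2=[297,165,0,0]
    print(q,onz(r1[:2],z,"scene").round(3),onz(r2[:2],z,"side").round(3))
E
```

```text
bar ends [ 0.4253175 -0.1049325  0.0847256] [0.45586762 0.11784961 0.08915976] 0.22491073680943816
plate back corners [array([0.66901205, 0.11241767, 0.008     ]), array([ 0.63389006, -0.15418509,  0.008     ])]
side bar onz [array([ 0.42506791, -0.10887653,  0.084     ]), array([0.45663121, 0.10599243, 0.084     ])] [array([ 0.4264963 , -0.10390246,  0.084     ]), array([0.45504254, 0.11892308, 0.084     ])]
1 [0.57565373 0.3499609  0.1135    ] [0.57779844 0.33526525 0.166     ]
2 [0.53826463 0.33372683 0.1135    ] [0.53893383 0.32445036 0.166     ]
3 [0.49799276 0.31332345 0.1135    ] [0.49868116 0.30656647 0.166     ]
4 [0.45345123 0.29965393 0.1135    ] [0.45469869 0.29435227 0.166     ]
5 [0.40530681 0.29624951 0.1135    ] [0.4061808  0.29628948 0.166     ]
big_rim [ 0.466 -0.392  0.028] [ 0.464 -0.394  0.027]
small_rim [ 0.463 -0.25   0.022] [ 0.464 -0.262  0.022]
big_knob [ 0.591 -0.387  0.015] [ 0.582 -0.395  0.015]
small_knob [ 0.609 -0.241  0.015] [ 0.592 -0.254  0.015]
mug [0.778 0.073 0.048] [0.788 0.061 0.048]
bottle [0.741 0.288 0.065] [0.723 0.286 0.065]
torch [ 0.742 -0.178  0.062] [ 0.758 -0.168  0.062]
cast [ 0.38  -0.099  0.016] [ 0.37  -0.095  0.016]
```

```bash
cat >> h.py <<'E'
def rot(yaw,up=(0,0,1)):
    "tool rotation with z = -up and x nearest heading yaw (deg)"
    z=-np.array(up,float); z/=np.linalg.norm(z); a=np.radians(yaw)
    x=np.array([np.cos(a),np.sin(a),0]); x-=z*(x@z); x/=np.linalg.norm(x)
    return np.c_[x,np.cross(z,x),z]
def go(pos,Rt,name=""):
    o=get_obs(); R0=R.from_rotvec(o["tool_rot"]).as_matrix()
    d=R0.T@(np.array(pos)-o["tool_pos"]); w=np.degrees(R.from_matrix(R0.T@Rt).as_rotvec())
    print(name,"offset",d.round(4).tolist(),"twist",w.round(2).tolist(),"t",round(o["t"],2))
E
python3 - <<'E'
from h import *
go([.4405,.005,.20],rot(82.2))
E
```

```text
offset [0.4062, -0.4545, 0.0313] twist [-0.0, -0.0, -58.78] t 1.85
```

```bash
P='{"offset":[0.406,-0.4545,0.031],"twist":[0,0,-58.8]}'; python3 -m crank '[{"offset":[0.406,-0.4545,0.031],"twist":[0,0,-58.8]},{"offset":[0.406,-0.4545,0.031],"twist":[0,0,-58.8]},{"offset":[0.406,-0.4545,0.031],"twist":[0,0,-58.8]},{"offset":[0.406,-0.4545,0.031],"twist":[0,0,-58.8]},{"offset":[0.406,-0.4545,0.031],"twist":[0,0,-58.8]},{"offset":[0.406,-0.4545,0.031],"twist":[0,0,-58.8]},{"offset":[0.406,-0.4545,0.031],"twist":[0,0,-58.8]},{"offset":[0.406,-0.4545,0.031],"twist":[0,0,-58.8]},{"offset":[0.406,-0.4545,0.031],"twist":[0,0,-58.8]},{"offset":[0.406,-0.4545,0.031],"twist":[0,0,-58.8]},{"offset":[0.406,-0.4545,0.031],"twist":[0,0,-58.8]},{"offset":[0.406,-0.4545,0.031],"twist":[0,0,-58.8]},{"offset":[0.406,-0.4545,0.031],"twist":[0,0,-58.8]}]'
python3 - <<'E'
from h import *
im=get_image("wrist"); cv2.imwrite("pics/w1.png",im[:,:,::-1]); o=get_obs(); print(o["tool_pos"],o["q"])
# predicted bar axis & ends
S=(.564,-.012,np.radians(-7.8))
pts=se2(S,[[-.125,-.113,.084],[-.125,0,.084],[-.125,.113,.084]]); print(pts,proj(pts,"wrist"))
E
```

```text
t: 3.48
tool_pos: [0.4402, 0.0039, 0.2004]
tool_rot: [2.369, 2.063, -0.0]
contact_force: [0.1, -0.2, -0.5]
opening: 0.0852
grip_force: 0.0
[0.440228   0.00386794 0.20043864] [-1.60483627e-01 -3.96433878e-01  2.05933792e+00 -1.26641250e-04
  1.47837742e+00 -2.25632737e-02]
[[ 0.42482066 -0.10699006  0.084     ]
 [ 0.44015652  0.00496445  0.084     ]
 [ 0.45549238  0.11691895  0.084     ]] [[256.06173633 288.28872045]
 [255.83357954 188.0212497 ]
 [255.55329435  61.91698082]]
```

View pics/w1.png

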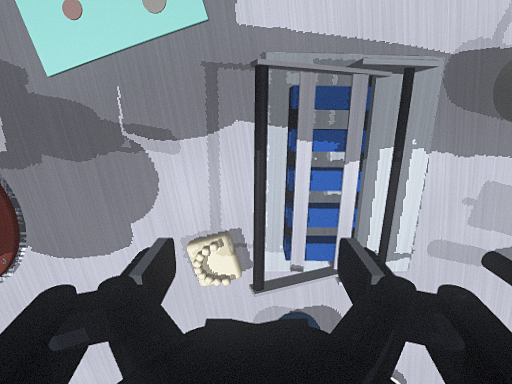

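The wrist view shows the bar running from (261,60) to (259,285), about 4 mm further along stand +x than predicted. The corrected stand pose is (0.568, -0.0125, -8.2°).

```bash
echo "S=(.568,-.0125,np.radians(-8.2))" >> h.py
python3 - <<'E'
from h import *
b=se2(S,[[-.125,0,.084]])[0]; print(b)
go(b+[0,0,.03],rot(81.8),"above"); go(b-[0,0,.018],rot(81.8),"grasp")
for d in range(9,105,9):
    f=np.radians(158.2-d); print(d,[0,round(.1346*np.cos(f)+.125,3),round(.05-.1346*np.sin(f),3)])
E
```

```text
[0.44427797 0.00532862 0.084     ]
above offset [0.002, 0.0038, 0.0864] twist [0.02, 0.01, 0.3] t 3.52
grasp offset [0.002, 0.0038, 0.1344] twist [0.02, 0.01, 0.3] t 3.52
9 [0, np.float64(0.009), np.float64(-0.019)]
18 [0, np.float64(0.022), np.float64(-0.036)]
27 [0, np.float64(0.036), np.float64(-0.051)]
36 [0, np.float64(0.053), np.float64(-0.064)]
45 [0, np.float64(0.072), np.float64(-0.074)]
54 [0, np.float64(0.092), np.float64(-0.08)]
63 [0, np.float64(0.113), np.float64(-0.084)]
72 [0, np.float64(0.134), np.float64(-0.084)]
81 [0, np.float64(0.155), np.float64(-0.081)]
90 [0, np.float64(0.175), np.float64(-0.075)]
99 [0, np.float64(0.194), np.float64(-0.066)]
```

```bash
python3 -m crank '[{"offset":[0.002,0.004,0.05],"twist":[0,0,0.3]},{"offset":[0.002,0.004,0.086],"twist":[0,0,0.3]},{"offset":[0.002,0.004,0.11],"twist":[0,0,0.3]},{"offset":[0.002,0.004,0.134],"twist":[0,0,0.3]},{"offset":[0.002,0.004,0.134],"twist":[0,0,0.3]}]' 0.5 50
python3 -m crank '[{"offset":[0,0,0]},{"offset":[0,0,0]},{"offset":[0,0,0]},{"offset":[0,0,0]},{"offset":[0,0,0]}]' 0 50 || python3 -m crank '[{"offset":[0,0,0],"twist":[0,0,0]},{"offset":[0,0,0],"twist":[0,0,0]},{"offset":[0,0,0],"twist":[0,0,0]},{"offset":[0,0,0],"twist":[0,0,0]},{"offset":[0,0,0],"twist":[0,0,0]}]' 0 50
```

```text
t: 4.15
tool_pos: [0.4427, 0.0058, 0.0644]
tool_rot: [-2.372, -2.055, 0.005]
contact_force: [0.7, -1.2, -0.1]
opening: 0.0429
grip_force: 0.0
t: 4.78
tool_pos: [0.4438, 0.0061, 0.0678]
tool_rot: [-2.371, -2.058, 0.004]
contact_force: [-8.2, -1.1, 6.5]
opening: 0.0102
grip_force: 48.7invalid input at $[0]: expected keys offset, twist
```

```bash
python3 -m crank '[{"offset":[0,0.004,-0.010],"twist":[0,0,0]},{"offset":[0,0.009,-0.019],"twist":[0,0,0]},{"offset":[0,0.015,-0.028],"twist":[0,0,0]},{"offset":[0,0.022,-0.036],"twist":[0,0,0]},{"offset":[0,0.029,-0.044],"twist":[0,0,0]},{"offset":[0,0.036,-0.051],"twist":[0,0,0]},{"offset":[0,0.044,-0.058],"twist":[0,0,0]},{"offset":[0,0.053,-0.064],"twist":[0,0,0]}]'
```

```text
t: 5.78
tool_pos: [0.4943, -0.0014, 0.1334]
tool_rot: [-2.367, -2.056, 0.013]
contact_force: [-21.7, -1.2, 21.4]
opening: 0.0103
grip_force: 49.1
```

```bash
python3 -m crank '[{"offset":[0,0.008,-0.008],"twist":[0,0,0]},{"offset":[0,0.017,-0.013],"twist":[0,0,0]},{"offset":[0,0.027,-0.017],"twist":[0,0,0]},{"offset":[0,0.038,-0.020],"twist":[0,0,0]},{"offset":[0,0.048,-0.022],"twist":[0,0,0]},{"offset":[0,0.059,-0.024],"twist":[0,0,0]},{"offset":[0,0.070,-0.024],"twist":[0,0,0]},{"offset":[0,0.081,-0.024],"twist":[0,0,0]}]'
```

```text
t: 6.78
tool_pos: [0.5786, -0.0136, 0.1574]
tool_rot: [2.371, 2.057, 0.0]
contact_force: [-4.7, -3.0, 1.7]
opening: 0.0096
grip_force: 51.0
```

```bash
python3 -m crank '[{"offset":[0,0.011,0.001],"twist":[0,0,0]},{"offset":[0,0.022,0.003],"twist":[0,0,0]},{"offset":[0,0.032,0.006],"twist":[0,0,0]},{"offset":[0,0.042,0.009],"twist":[0,0,0]},{"offset":[0,0.052,0.014],"twist":[0,0,0]},{"offset":[0,0.062,0.019],"twist":[0,0,0]},{"offset":[0,0.066,0.021],"twist":[0,0,0]},{"offset":[0,0.066,0.021],"twist":[0,0,0]}]'
```

```text
t: 7.78
tool_pos: [0.6437, -0.0225, 0.1336]
tool_rot: [2.371, 2.057, 0.001]
contact_force: [0.2, -5.8, 0.2]
opening: 0.0095
grip_force: 51.4
```

```bash
python3 -m crank '[{"offset":[0,0,0],"twist":[0,0,0]},{"offset":[0,0,0],"twist":[0,0,0]},{"offset":[0,0,0],"twist":[0,0,0]}]' 0.4
python3 -m crank '[{"offset":[0,0,-0.03],"twist":[0,0,0]},{"offset":[0,0,-0.09],"twist":[0,0,0]},{"offset":[0,-0.05,-0.12],"twist":[0,0,0]},{"offset":[0,-0.06,-0.12],"twist":[0,0,0]},{"offset":[0,-0.06,-0.12],"twist":[0,0,0]}]'
python3 - <<'E'
from h import *
im=get_image("wrist"); o=get_obs(); print(o["tool_pos"]); 
a=np.radians(16); up=np.array([np.sin(a),0,np.cos(a)])
m=[[.092*up[0],y,.034+.092*up[2]] for y in (-.088,-.044,0,.044,.088)]
bar=[[.1346*np.cos(np.radians(52.2)),y,.034+.1346*np.sin(np.radians(52.2))] for y in(-.113,.113)]
pr=proj(se2(S,m+bar),"wrist",o); print(pr.round(1))
im=im[:,:,::-1].copy()
for p in pr: cv2.circle(im,tuple(np.round(p).astype(int)),2,(0,0,255),-1)
cv2.imwrite("pics/w2.png",cv2.resize(im,(800,600)))
E
```

```text
t: 8.15
tool_pos: [0.6426, -0.0211, 0.1333]
tool_rot: [-2.372, -2.06, -0.001]
contact_force: [0.5, 0.0, 0.5]
opening: 0.0343
grip_force: 0.0
t: 8.78
tool_pos: [0.5827, -0.013, 0.2527]
tool_rot: [-2.372, -2.06, -0.0]
contact_force: [-0.0, 0.4, -0.7]
opening: 0.0341
grip_force: 0.0
[ 0.58279646 -0.01308337  0.25186658]
[[265.7 264. ]
 [266.2 227.3]
 [266.7 187.3]
 [267.3 143.7]
 [267.9  96.3]
 [319.  293.2]
 [336.   64.8]]
```

View pics/w2.png

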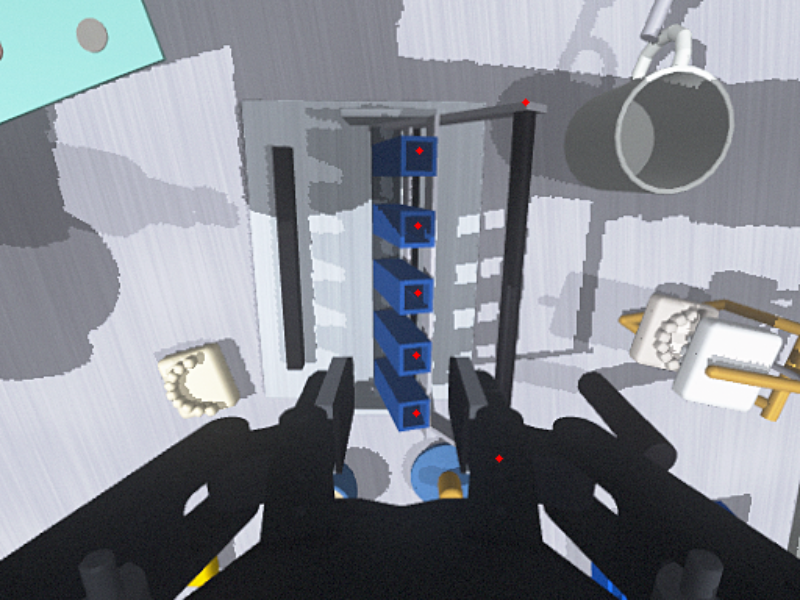

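The mouths, in 800-wide pixels, run from (419,155) down to (413,412), within about 1–2 mm of prediction. The rack is up on its stop. I'll refine the yaw slightly and go to the block.

```bash
echo "S=(.567,-.0135,np.radians(-8.6))" >> h.py
python3 - <<'E'
from h import *
go([.494,.315,.27],rot(17))
E
```

```text
offset [0.3124, -0.134, -0.0179] twist [-0.09, 0.04, 64.93] t 8.82
```

```bash
python3 -m crank '[{"offset":[0.312,-0.134,-0.018],"twist":[0,0,65]},{"offset":[0.312,-0.134,-0.018],"twist":[0,0,65]},{"offset":[0.312,-0.134,-0.018],"twist":[0,0,65]},{"offset":[0.312,-0.134,-0.018],"twist":[0,0,65]},{"offset":[0.312,-0.134,-0.018],"twist":[0,0,65]},{"offset":[0.312,-0.134,-0.018],"twist":[0,0,65]},{"offset":[0.312,-0.134,-0.018],"twist":[0,0,65]},{"offset":[0.312,-0.134,-0.018],"twist":[0,0,65]},{"offset":[0.312,-0.134,-0.018],"twist":[0,0,65]}]'
python3 - <<'E'
from h import *
im=get_image("wrist"); o=get_obs(); print(o["tool_pos"],o["q"]); 
B=(.494,.318,np.radians(17))
pr=proj(se2(B,[[x,0,.166] for x in (-.088,-.044,0,.044,.088)]),"wrist",o); print(pr.round(1))
im=im[:,:,::-1].copy()
for p in pr: cv2.circle(im,tuple(np.round(p).astype(int)),2,(255,0,255),-1)
cv2.imwrite("pics/w3.png",cv2.resize(im,(800,600)))
E
```

```text
t: 9.95
tool_pos: [0.4945, 0.314, 0.27]
tool_rot: [3.107, 0.463, -0.003]
contact_force: [-0.6, -0.1, -0.1]
opening: 0.0338
grip_force: 0.0
[0.49461902 0.31391401 0.27031416] [ 4.38482142e-01 -5.92618775e-02  1.65987102e+00  6.65058400e-05
  1.54247930e+00  1.71407966e+00]
[[252.5 274.7]
 [252.3 235.2]
 [252.  191.8]
 [251.7 144. ]
 [251.4  91.6]]
```

View pics/w3.png

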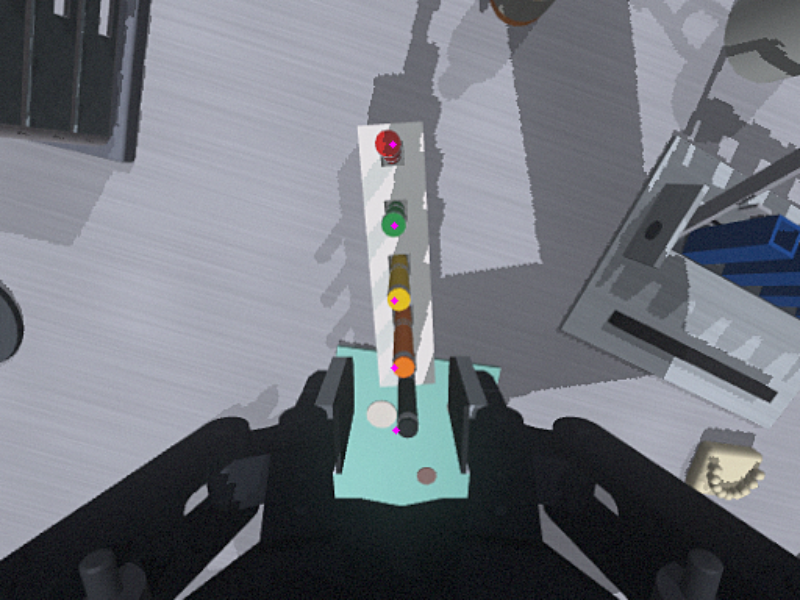

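```bash
cat >> h.py <<'E'
a16=np.radians(16.0); UPs=np.array([np.sin(a16),0,np.cos(a16)]); UPw=se2((0,0,S[2]),UPs)[0]
def mouth(i): return se2(S,[[.092*UPs[0],.044*(i-3),.034+.092*UPs[2]]])[0]
def tube(i,h): return mouth(i)+h*UPw, rot(90+np.degrees(S[2]),UPw)
E
python3 - <<'E'
from h import *
o=get_obs()
t=[onz(np.array(p)/1.5625,.166,"wrist",o) for p in [(388,143),(394,224),(399,299),(404,367),(408,427)]]
d=t[0]-t[4]; print(np.round(t,4).tolist(),np.degrees(np.arctan2(d[1],d[0])),np.linalg.norm(d))
go(t[4]*[1,1,0]+[0,0,.17],rot(19),"black above"); go(t[4]*[1,1,0]+[0,0,.119],rot(19),"black grasp")
go(t[3]*[1,1,0]+[0,0,.119],rot(19),"orange grasp")
for i in range(1,6): go(*tube(i,.15),f"tube{i} .15")
E
```

```text
[[0.5774, 0.3463, 0.166], [0.5367, 0.3307, 0.166], [0.4953, 0.3151, 0.166], [0.4541, 0.2994, 0.166], [0.414, 0.2844, 0.166]] 20.74025216343527 0.17478983394154968
black above offset [-0.0856, 0.0048, 0.1004] twist [0.01, 0.09, -2.09] t 10.0
black grasp offset [-0.0855, 0.0048, 0.1514] twist [0.01, 0.09, -2.09] t 10.0
orange grasp offset [-0.0428, 0.0021, 0.1514] twist [0.01, 0.09, -2.09] t 10.0
tube1 .15 offset [-0.0037, 0.4425, 0.0038] twist [14.23, -8.92, -64.06] t 10.0
tube2 .15 offset [0.0152, 0.4027, 0.0037] twist [14.23, -8.92, -64.06] t 10.0
tube3 .15 offset [0.0342, 0.363, 0.0037] twist [14.23, -8.92, -64.06] t 10.0
tube4 .15 offset [0.0532, 0.3233, 0.0037] twist [14.23, -8.92, -64.06] t 10.0
tube5 .15 offset [0.0721, 0.2836, 0.0036] twist [14.23, -8.92, -64.06] t 10.0
```

```bash
python3 -m crank '[{"offset":[-0.0855,0.005,0],"twist":[0,0,-3.8]},{"offset":[-0.0855,0.005,0.05],"twist":[0,0,-3.8]},{"offset":[-0.0855,0.005,0.1],"twist":[0,0,-3.8]},{"offset":[-0.0855,0.005,0.151],"twist":[0,0,-3.8]},{"offset":[-0.0855,0.005,0.151],"twist":[0,0,-3.8]},{"offset":[-0.0855,0.005,0.151],"twist":[0,0,-3.8]}]' 0.4 40
python3 -m crank '[{"offset":[0,0,0],"twist":[0,0,0]},{"offset":[0,0,0],"twist":[0,0,0]},{"offset":[0,0,0],"twist":[0,0,0]},{"offset":[0,0,0],"twist":[0,0,0]}]' 0 40
python3 -m crank '[{"offset":[0,0,-0.04],"twist":[0,0,0]},{"offset":[0,0,-0.1],"twist":[0,0,0]},{"offset":[0,0,-0.15],"twist":[0,0,0]},{"offset":[0,0,-0.15],"twist":[0,0,0]},{"offset":[0,0,-0.15],"twist":[0,0,0]}]'
python3 - <<'E'
from h import *
for i in (1,2): go(*tube(i,.15),f"tube{i} .15")
E
```

```text
t: 10.75
tool_pos: [0.4153, 0.285, 0.1223]
tool_rot: [-3.09, -0.564, -0.004]
contact_force: [0.0, 0.4, -0.4]
opening: 0.0341
grip_force: 0.0
t: 11.25
tool_pos: [0.4159, 0.2857, 0.1234]
tool_rot: [-3.089, -0.565, -0.008]
contact_force: [-0.4, 0.2, 5.8]
opening: 0.013
grip_force: 39.2
t: 11.88
tool_pos: [0.4137, 0.2847, 0.2699]
tool_rot: [3.09, 0.565, -0.001]
contact_force: [-0.1, -0.5, -1.2]
opening: 0.0128
grip_force: 39.3
tube1 .15 offset [0.0528, 0.4426, 0.0033] twist [14.46, -8.45, -60.26] t 11.88
tube2 .15 offset [0.0744, 0.4042, 0.0033] twist [14.46, -8.45, -60.26] t 11.88
```

```bash
python3 -m crank '[{"offset":[0.053,0.4425,0.003],"twist":[14.5,-8.45,-60.3]},{"offset":[0.053,0.4425,0.003],"twist":[14.5,-8.45,-60.3]},{"offset":[0.053,0.4425,0.003],"twist":[14.5,-8.45,-60.3]},{"offset":[0.053,0.4425,0.003],"twist":[14.5,-8.45,-60.3]},{"offset":[0.053,0.4425,0.003],"twist":[14.5,-8.45,-60.3]},{"offset":[0.053,0.4425,0.003],"twist":[14.5,-8.45,-60.3]},{"offset":[0.053,0.4425,0.003],"twist":[14.5,-8.45,-60.3]},{"offset":[0.053,0.4425,0.003],"twist":[14.5,-8.45,-60.3]},{"offset":[0.053,0.4425,0.003],"twist":[14.5,-8.45,-60.3]},{"offset":[0.053,0.4425,0.003],"twist":[14.5,-8.45,-60.3]}]'
python3 - <<'E'
from h import *
go(*tube(1,.15)); o=get_obs()
im=get_image("wrist")[:,:,::-1].copy()
R0=R.from_rotvec(o["tool_rot"]).as_matrix(); tip=o["tool_pos"]+R0@[0,0,.117]
for p,c in [(mouth(1),(0,0,255)),(tip,(0,255,0)),(mouth(2),(0,0,255)),(mouth(3),(0,0,255))]:
    q=proj(p,"wrist",o)[0]; print(q); cv2.circle(im,tuple(np.round(q).astype(int)),1,c,-1)
cv2.imwrite("pics/w4.png",cv2.resize(im[50:350,100:500],(800,600),interpolation=cv2.INTER_CUBIC))
E
```

```text
t: 13.12
tool_pos: [0.6193, -0.1097, 0.2653]
tool_rot: [-2.208, -1.901, 0.269]
contact_force: [-0.0, 0.3, -0.4]
opening: 0.0131
grip_force: 39.5
 offset [-0.0007, 0.0003, -0.0015] twist [-0.21, -0.07, 0.06] t 13.12
[256.78102037 182.1569246 ]
[255.99718929 188.93379269]
[256.84612323 141.13152799]
[256.91548836  96.81654963]
```

View pics/w4.png

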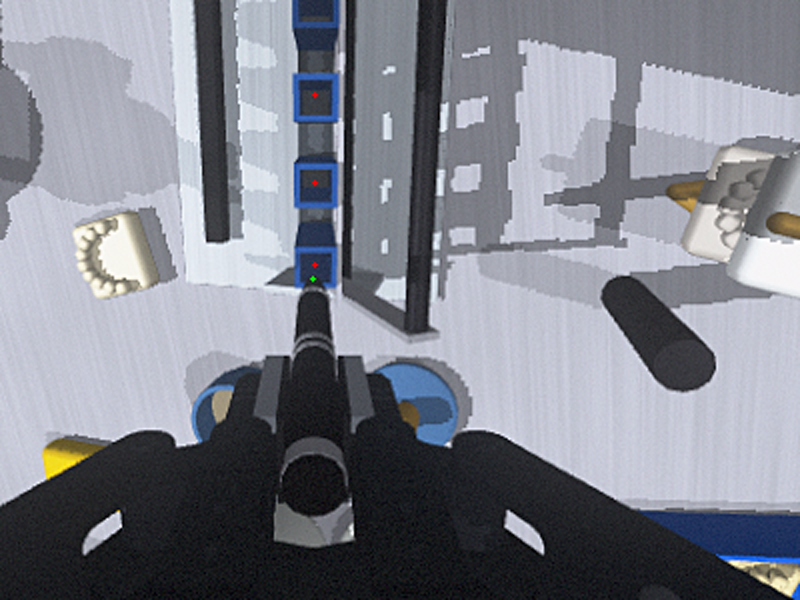

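```bash
python3 - <<'E'
from h import *
o=get_obs(); R0=R.from_rotvec(o["tool_rot"]).as_matrix()
for dx in (0,-.004):
  for z in (.117,.09,.05,-.043): print(dx,z,(proj(o["tool_pos"]+R0@[dx,0,z],"wrist",o)[0]-[100,50])*2)
E
```

```text
0 0.117 [311.99437857 277.86758539]
0 0.09 [311.92797731 293.9261472 ]
0 0.05 [311.79873363 325.21119689]
0 -0.043 [311.16966266 478.03610514]
-0.004 0.117 [311.99625251 285.76318205]
-0.004 0.09 [311.93037484 302.58910341]
-0.004 0.05 [311.80234423 335.32083541]
-0.004 -0.043 [311.18310062 494.22954584]
```

```bash
python3 -m crank '[{"offset":[0.0025,0.0005,0.015],"twist":[0,0,0]},{"offset":[0.0025,0.0005,0.03],"twist":[0,0,0]},{"offset":[0.0025,0.0005,0.045],"twist":[0,0,0]},{"offset":[0.0025,0.0005,0.06],"twist":[0,0,0]},{"offset":[0.0025,0.0005,0.06],"twist":[0,0,0]}]'

```

```text
t: 13.8
tool_pos: [0.6033, -0.1052, 0.2074]
tool_rot: [-2.209, -1.901, 0.27]
contact_force: [0.1, 0.2, -1.6]
opening: 0.0128
grip_force: 39.5
```

```bash
python3 -m crank '[{"offset":[0,0,0.015],"twist":[0,0,0]},{"offset":[0,0,0.03],"twist":[0,0,0]},{"offset":[0,0,0.042],"twist":[0,0,0]},{"offset":[0,0,0.049],"twist":[0,0,0]},{"offset":[0,0,0.049],"twist":[0,0,0]}]'
python3 - <<'E'
from h import *
o=get_obs(); print((o["tool_pos"]-mouth(1))@UPw)
E
```

```text
t: 14.42
tool_pos: [0.5908, -0.1033, 0.1616]
tool_rot: [-2.21, -1.902, 0.268]
contact_force: [-0.1, -0.6, -1.2]
opening: 0.0131
grip_force: 39.5
0.04087340133477289
```

```bash
python3 -m crank '[{"offset":[0,0,0.003],"twist":[0,0,0]},{"offset":[0,0,0.005],"twist":[0,0,0]},{"offset":[0,0,0.005],"twist":[0,0,0]}]'
python3 -m crank '[{"offset":[0,0,0],"twist":[0,0,0]},{"offset":[0,0,0],"twist":[0,0,0]},{"offset":[0,0,0],"twist":[0,0,0]}]' 0.4
python3 -m crank '[{"offset":[0,0,-0.05],"twist":[0,0,0]},{"offset":[0,0,-0.11],"twist":[0,0,0]},{"offset":[0,0,-0.11],"twist":[0,0,0]}]'
python3 - <<'E'
from h import *
t=[[0.5774, 0.3463, 0.166], [0.5367, 0.3307, 0.166], [0.4953, 0.3151, 0.166], [0.4541, 0.2994, 0.166], [0.414, 0.2844, 0.166]]
c=np.cos(np.radians(20.7)),np.sin(np.radians(20.7))
p=np.array(t[3])-[.002*c[0],.002*c[1],0]; p[2]=.27
go(p,rot(20.7),"orange hover"); o=get_obs(); im=get_image("wrist")[:,:,::-1]; cv2.imwrite("pics/w5.png",im)
R0=R.from_rotvec(o["tool_rot"]).as_matrix(); print("exp top",proj(mouth(1)+.08*UPw,"wrist",o), "if 10 high",proj(mouth(1)+.09*UPw,"wrist",o))
E
```

```text
t: 14.8
tool_pos: [0.5904, -0.1033, 0.1584]
tool_rot: [-2.212, -1.904, 0.266]
contact_force: [0.8, 0.4, 1.4]
opening: 0.0131
grip_force: 39.7
t: 15.18
tool_pos: [0.5898, -0.1031, 0.1574]
tool_rot: [-2.211, -1.903, 0.267]
contact_force: [-0.0, -0.2, 0.4]
opening: 0.0342
grip_force: 0.0
t: 15.55
tool_pos: [0.6231, -0.1086, 0.2702]
tool_rot: [-2.22, -1.91, 0.258]
contact_force: [0.9, 0.1, 1.1]
opening: 0.0341
grip_force: 0.0
orange hover offset [0.3773, -0.2215, 0.0606] twist [-13.84, 8.18, 60.35] t 15.55
exp top [[252.63379989 205.0891255 ]] if 10 high [[252.61764508 209.11364164]]
```

View pics/w5.png

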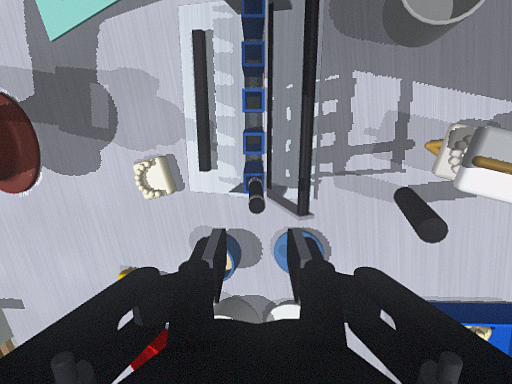

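The black tool's top is at (256,204) and its expected home position was (253,205), so it is home in tube1. Next is orange.

```bash
python3 -m crank '[{"offset":[0.377,-0.2215,0.06],"twist":[-13.8,8.2,60.35]},{"offset":[0.377,-0.2215,0.06],"twist":[-13.8,8.2,60.35]},{"offset":[0.377,-0.2215,0.06],"twist":[-13.8,8.2,60.35]},{"offset":[0.377,-0.2215,0.06],"twist":[-13.8,8.2,60.35]},{"offset":[0.377,-0.2215,0.06],"twist":[-13.8,8.2,60.35]},{"offset":[0.377,-0.2215,0.06],"twist":[-13.8,8.2,60.35]},{"offset":[0.377,-0.2215,0.06],"twist":[-13.8,8.2,60.35]},{"offset":[0.377,-0.2215,0.06],"twist":[-13.8,8.2,60.35]},{"offset":[0.377,-0.2215,0.06],"twist":[-13.8,8.2,60.35]},{"offset":[0.377,-0.2215,0.06],"twist":[-13.8,8.2,60.35]}]'
python3 - <<'E'
from h import *
t=[[0.5774, 0.3463, 0.166], [0.5367, 0.3307, 0.166], [0.4953, 0.3151, 0.166], [0.4541, 0.2994, 0.166], [0.414, 0.2844, 0.166]]
o=get_obs(); get_image("wrist")
for q in ("tool4_mid","tool3_mid"):
  for d in cut(q,"wrist",2):
    r=d["rect"]; print(q,round(d["confidence"],2),np.round(r,1))
p=np.array(t[3]); p[2]=.119; print(proj(t[3],"wrist",o),proj(t[2],"wrist",o))
go(p,rot(20.7))
E
```

```text
t: 16.85
tool_pos: [0.4497, 0.2979, 0.2661]
tool_rot: [-3.086, -0.561, 0.019]
contact_force: [1.0, -0.7, 0.2]
opening: 0.0344
grip_force: 0.0
tool4_mid 0.63 [256.9 177.2  15.9  35.9]
tool4_mid 0.35 [435.1 162.2 151.3 203.9]
tool3_mid 0.82 [255.2 134.4  14.7  24.1]
[[257.3351574  187.75066246]] [[257.16062189 138.62247748]]
 offset [0.0059, 0.0012, 0.1477] twist [-0.44, 0.57, -0.15] t 17.0
```

```bash
python3 -m crank '[{"offset":[0.005,0.001,0.04],"twist":[-0.4,0.5,0]},{"offset":[0.005,0.001,0.1],"twist":[-0.4,0.5,0]},{"offset":[0.005,0.001,0.147],"twist":[-0.4,0.5,0]},{"offset":[0.005,0.001,0.147],"twist":[-0.4,0.5,0]},{"offset":[0.005,0.001,0.147],"twist":[-0.4,0.5,0]}]'
python3 -m crank '[{"offset":[0,0,0],"twist":[0,0,0]},{"offset":[0,0,0],"twist":[0,0,0]},{"offset":[0,0,0],"twist":[0,0,0]},{"offset":[0,0,0],"twist":[0,0,0]}]' 0 40
python3 -m crank '[{"offset":[0,0,-0.04],"twist":[0,0,0]},{"offset":[0,0,-0.1],"twist":[0,0,0]},{"offset":[0,0,-0.15],"twist":[0,0,0]},{"offset":[0,0,-0.15],"twist":[0,0,0]},{"offset":[0,0,-0.15],"twist":[0,0,0]}]'
python3 - <<'E'
from h import *
go(*tube(2,.15),f"tube .15")
E
```

```text
t: 17.62
tool_pos: [0.4541, 0.3007, 0.1222]
tool_rot: [-3.089, -0.562, -0.003]
contact_force: [0.4, -1.2, 0.8]
opening: 0.0342
grip_force: 0.0
t: 18.12
tool_pos: [0.4546, 0.3013, 0.1233]
tool_rot: [-3.089, -0.564, -0.007]
contact_force: [0.7, -1.1, 7.6]
opening: 0.013
grip_force: 39.1
t: 18.75
tool_pos: [0.4524, 0.3006, 0.2698]
tool_rot: [-3.09, -0.564, 0.002]
contact_force: [-0.3, 0.5, -1.0]
opening: 0.013
grip_force: 39.4
tube .15 offset [0.0328, 0.4053, 0.0027] twist [14.39, -8.47, -60.29] t 18.75
```

```bash
python3 -m crank '[{"offset":[0.033,0.405,0.003],"twist":[14.4,-8.45,-60.3]},{"offset":[0.033,0.405,0.003],"twist":[14.4,-8.45,-60.3]},{"offset":[0.033,0.405,0.003],"twist":[14.4,-8.45,-60.3]},{"offset":[0.033,0.405,0.003],"twist":[14.4,-8.45,-60.3]},{"offset":[0.033,0.405,0.003],"twist":[14.4,-8.45,-60.3]},{"offset":[0.033,0.405,0.003],"twist":[14.4,-8.45,-60.3]},{"offset":[0.033,0.405,0.003],"twist":[14.4,-8.45,-60.3]},{"offset":[0.033,0.405,0.003],"twist":[14.4,-8.45,-60.3]},{"offset":[0.033,0.405,0.003],"twist":[14.4,-8.45,-60.3]},{"offset":[0.033,0.405,0.003],"twist":[14.4,-8.45,-60.3]}]'
python3 - <<'E'
from h import *
o=get_obs(); get_image("wrist"); R0=R.from_rotvec(o["tool_rot"]).as_matrix()
for d in cut("tool4_mid","wrist",2): print(round(d["confidence"],2),np.round(d["rect"],1))
print("pred tip",proj(o["tool_pos"]+R0@[0,0,.117],"wrist",o),"top",proj(o["tool_pos"]+R0@[0,0,-.043],"wrist",o))
go(*tube(2,.150)); go(*tube(2,.038))
E
```

```text
t: 20.0
tool_pos: [0.626, -0.0653, 0.266]
tool_rot: [-2.21, -1.904, 0.268]
contact_force: [0.2, 0.2, -1.5]
opening: 0.013
grip_force: 39.6
0.96 [257.6 243.9  37.8 123. ]
0.19 [290.2 133.3  90.1 255.9]
pred tip [[255.9981047  188.93434646]] top [[255.58698316 289.01969361]]
 offset [-0.0016, 0.0004, -0.0001] twist [0.0, 0.01, 0.09] t 20.1
 offset [-0.0016, 0.0004, 0.1119] twist [0.0, 0.01, 0.09] t 20.1
```

```bash
python3 -m crank '[{"offset":[-0.0025,0.0005,0.015],"twist":[0,0,0]},{"offset":[-0.0025,0.0005,0.03],"twist":[0,0,0]},{"offset":[-0.0025,0.0005,0.045],"twist":[0,0,0]},{"offset":[-0.0025,0.0005,0.06],"twist":[0,0,0]},{"offset":[-0.0025,0.0005,0.06],"twist":[0,0,0]}]'

```

```text
t: 20.72
tool_pos: [0.6091, -0.0665, 0.2065]
tool_rot: [-2.21, -1.901, 0.27]
contact_force: [-0.4, -0.4, -0.5]
opening: 0.013
grip_force: 39.5
```

```bash
python3 -m crank '[{"offset":[0,0,0.015],"twist":[0,0,0]},{"offset":[0,0,0.03],"twist":[0,0,0]},{"offset":[0,0,0.042],"twist":[0,0,0]},{"offset":[0,0,0.05],"twist":[0,0,0]},{"offset":[0,0,0.053],"twist":[0,0,0]},{"offset":[0,0,0.053],"twist":[0,0,0]}]'
python3 -m crank '[{"offset":[0,0,0],"twist":[0,0,0]},{"offset":[0,0,0],"twist":[0,0,0]},{"offset":[0,0,0],"twist":[0,0,0]}]' 0.4
python3 -m crank '[{"offset":[0,0,-0.05],"twist":[0,0,0]},{"offset":[0,0,-0.11],"twist":[0,0,0]},{"offset":[0,0,-0.11],"twist":[0,0,0]},{"offset":[0,0,-0.11],"twist":[0,0,0]}]'
python3 - <<'E'
from h import *
go([.4953,.3151,.27],rot(20.7),"yellow hover"); o=get_obs(); get_image("wrist")
for d in cut("tool4_mid","wrist",1): print(round(d["confidence"],2),np.round(d["rect"],1))
print("exp top",proj(mouth(2)+.08*UPw,"wrist",o), "if 10 high",proj(mouth(2)+.09*UPw,"wrist",o))
E
```

```text
t: 21.48
tool_pos: [0.5962, -0.0646, 0.1582]
tool_rot: [-2.213, -1.903, 0.266]
contact_force: [0.0, 0.1, 0.8]
opening: 0.0126
grip_force: 39.6
t: 21.85
tool_pos: [0.596, -0.0645, 0.1578]
tool_rot: [-2.212, -1.903, 0.267]
contact_force: [-0.8, 0.7, -0.3]
opening: 0.0341
grip_force: 0.0
t: 22.35
tool_pos: [0.6259, -0.0691, 0.2633]
tool_rot: [-2.212, -1.903, 0.267]
contact_force: [-0.8, -0.8, -0.7]
opening: 0.0342
grip_force: 0.0
yellow hover offset [0.3603, -0.1811, 0.045] twist [-14.47, 8.46, 60.29] t 22.35
0.84 [258.8 194.3  17.2  43.4]
exp top [[255.00022436 202.87390337]] if 10 high [[254.94327619 206.94322733]]
```

```bash
python3 -m crank '[{"offset":[0.36,-0.181,0.045],"twist":[-14.45,8.45,60.3]},{"offset":[0.36,-0.181,0.045],"twist":[-14.45,8.45,60.3]},{"offset":[0.36,-0.181,0.045],"twist":[-14.45,8.45,60.3]},{"offset":[0.36,-0.181,0.045],"twist":[-14.45,8.45,60.3]},{"offset":[0.36,-0.181,0.045],"twist":[-14.45,8.45,60.3]},{"offset":[0.36,-0.181,0.045],"twist":[-14.45,8.45,60.3]},{"offset":[0.36,-0.181,0.045],"twist":[-14.45,8.45,60.3]},{"offset":[0.36,-0.181,0.045],"twist":[-14.45,8.45,60.3]},{"offset":[0.36,-0.181,0.045],"twist":[-14.45,8.45,60.3]},{"offset":[0.36,-0.181,0.045],"twist":[-14.45,8.45,60.3]},{"offset":[0.36,-0.181,0.045],"twist":[-14.45,8.45,60.3]}]'
python3 - <<'E'
from h import *
go([.4953,.3151,.12],rot(20.7))
E
```

```text
t: 23.82
tool_pos: [0.4959, 0.3137, 0.2699]
tool_rot: [3.091, 0.561, -0.001]
contact_force: [-0.4, -0.1, 0.8]
opening: 0.0344
grip_force: 0.0
 offset [0.0, -0.0016, 0.1499] twist [-0.01, 0.04, -0.11] t 23.82
```

```bash
python3 -m crank '[{"offset":[0,-0.001,0.05],"twist":[0,0,0]},{"offset":[0,-0.001,0.1],"twist":[0,0,0]},{"offset":[0,-0.001,0.149],"twist":[0,0,0]},{"offset":[0,-0.001,0.149],"twist":[0,0,0]},{"offset":[0,-0.001,0.149],"twist":[0,0,0]}]'
python3 -m crank '[{"offset":[0,0,0],"twist":[0,0,0]},{"offset":[0,0,0],"twist":[0,0,0]},{"offset":[0,0,0],"twist":[0,0,0]},{"offset":[0,0,0],"twist":[0,0,0]}]' 0 40
python3 -m crank '[{"offset":[0,0,-0.04],"twist":[0,0,0]},{"offset":[0,0,-0.1],"twist":[0,0,0]},{"offset":[0,0,-0.15],"twist":[0,0,0]},{"offset":[0,0,-0.15],"twist":[0,0,0]},{"offset":[0,0,-0.15],"twist":[0,0,0]}]'
python3 - <<'E'
from h import *
go(*tube(3,.15),f"tube .15")
E
```

```text
t: 24.45
tool_pos: [0.4964, 0.3159, 0.1233]
tool_rot: [-3.09, -0.563, -0.004]
contact_force: [-0.4, -0.3, 0.9]
opening: 0.0343
grip_force: 0.0
t: 24.95
tool_pos: [0.497, 0.3165, 0.1246]
tool_rot: [-3.089, -0.564, -0.008]
contact_force: [-0.6, -0.7, 6.2]
opening: 0.0131
grip_force: 39.1
t: 25.58
tool_pos: [0.4948, 0.3156, 0.2711]
tool_rot: [-3.09, -0.564, 0.001]
contact_force: [-0.5, 0.2, -0.9]
opening: 0.0128
grip_force: 39.3
tube .15 offset [0.0094, 0.366, 0.0044] twist [14.44, -8.46, -60.3] t 25.57
```

```bash
python3 -m crank '[{"offset":[0.009,0.366,0.004],"twist":[14.4,-8.45,-60.3]},{"offset":[0.009,0.366,0.004],"twist":[14.4,-8.45,-60.3]},{"offset":[0.009,0.366,0.004],"twist":[14.4,-8.45,-60.3]},{"offset":[0.009,0.366,0.004],"twist":[14.4,-8.45,-60.3]},{"offset":[0.009,0.366,0.004],"twist":[14.4,-8.45,-60.3]},{"offset":[0.009,0.366,0.004],"twist":[14.4,-8.45,-60.3]},{"offset":[0.009,0.366,0.004],"twist":[14.4,-8.45,-60.3]},{"offset":[0.009,0.366,0.004],"twist":[14.4,-8.45,-60.3]},{"offset":[0.009,0.366,0.004],"twist":[14.4,-8.45,-60.3]},{"offset":[0.009,0.366,0.004],"twist":[14.4,-8.45,-60.3]}]'
python3 - <<'E'
from h import *
o=get_obs(); get_image("wrist"); R0=R.from_rotvec(o["tool_rot"]).as_matrix()
for d in cut("tool3_mid","wrist",1): print(round(d["confidence"],2),np.round(d["rect"],1))
go(*tube(3,.150)); go(*tube(3,.036))
E
```

```text
t: 26.82
tool_pos: [0.6324, -0.022, 0.2675]
tool_rot: [-2.212, -1.905, 0.267]
contact_force: [0.3, 0.3, -0.5]
opening: 0.0127
grip_force: 39.5
0.74 [257.  243.4  38.  115.4]
 offset [-0.001, 0.0008, 0.0008] twist [0.08, 0.03, 0.07] t 26.93
 offset [-0.0009, 0.0006, 0.1148] twist [0.08, 0.03, 0.07] t 26.93
```

```bash
python3 -m crank '[{"offset":[-0.002,0.0005,0.015],"twist":[0,0,0]},{"offset":[-0.002,0.0005,0.03],"twist":[0,0,0]},{"offset":[-0.002,0.0005,0.045],"twist":[0,0,0]},{"offset":[-0.002,0.0005,0.06],"twist":[0,0,0]},{"offset":[-0.002,0.0005,0.06],"twist":[0,0,0]}]'

```

```text
t: 27.55
tool_pos: [0.6154, -0.0226, 0.2071]
tool_rot: [-2.21, -1.901, 0.269]
contact_force: [0.4, 1.1, -1.4]
opening: 0.0128
grip_force: 39.4
```

```bash
python3 -m crank '[{"offset":[0,0,0.015],"twist":[0,0,0]},{"offset":[0,0,0.03],"twist":[0,0,0]},{"offset":[0,0,0.042],"twist":[0,0,0]},{"offset":[0,0,0.05],"twist":[0,0,0]},{"offset":[0,0,0.055],"twist":[0,0,0]},{"offset":[0,0,0.055],"twist":[0,0,0]}]'
python3 -m crank '[{"offset":[0,0,0],"twist":[0,0,0]},{"offset":[0,0,0],"twist":[0,0,0]},{"offset":[0,0,0],"twist":[0,0,0]}]' 0.4
python3 -m crank '[{"offset":[0,0,-0.05],"twist":[0,0,0]},{"offset":[0,0,-0.11],"twist":[0,0,0]},{"offset":[0,0,-0.11],"twist":[0,0,0]},{"offset":[0,0,-0.11],"twist":[0,0,0]}]'
python3 - <<'E'
from h import *
go([.5367,.3307,.27],rot(20.7),"green hover")
E
```

```text
t: 28.3
tool_pos: [0.6029, -0.0207, 0.1594]
tool_rot: [-2.214, -1.905, 0.264]
contact_force: [0.5, 4.4, 8.9]
opening: 0.0126
grip_force: 40.8
t: 28.68
tool_pos: [0.6013, -0.0212, 0.1556]
tool_rot: [-2.213, -1.903, 0.269]
contact_force: [-0.2, 0.7, 0.1]
opening: 0.034
grip_force: 0.0
t: 29.18
tool_pos: [0.6314, -0.0255, 0.2616]
tool_rot: [-2.213, -1.903, 0.268]
contact_force: [-0.1, -0.6, 0.3]
opening: 0.0341
grip_force: 0.0
green hover offset [0.338, -0.1437, 0.0322] twist [-14.44, 8.49, 60.28] t 29.18
```

Yellow pressed on its floor with about 9 N, so it is home. Next is green.

```bash
python3 -m crank '[{"offset":[0.338,-0.144,0.032],"twist":[-14.45,8.5,60.3]},{"offset":[0.338,-0.144,0.032],"twist":[-14.45,8.5,60.3]},{"offset":[0.338,-0.144,0.032],"twist":[-14.45,8.5,60.3]},{"offset":[0.338,-0.144,0.032],"twist":[-14.45,8.5,60.3]},{"offset":[0.338,-0.144,0.032],"twist":[-14.45,8.5,60.3]},{"offset":[0.338,-0.144,0.032],"twist":[-14.45,8.5,60.3]},{"offset":[0.338,-0.144,0.032],"twist":[-14.45,8.5,60.3]},{"offset":[0.338,-0.144,0.032],"twist":[-14.45,8.5,60.3]},{"offset":[0.338,-0.144,0.032],"twist":[-14.45,8.5,60.3]},{"offset":[0.338,-0.144,0.032],"twist":[-14.45,8.5,60.3]}]'
python3 - <<'E'
from h import *
go([.5367,.3307,.12],rot(20.7)); o=get_obs(); get_image("wrist")
for d in cut("tool2_mid","wrist",1): print(round(d["confidence"],2),np.round(d["rect"],1),proj([.5367,.3307,.166],"wrist",o))
E
```

```text
t: 30.42
tool_pos: [0.5372, 0.3293, 0.2705]
tool_rot: [3.091, 0.561, 0.0]
contact_force: [-0.5, -0.7, -0.0]
opening: 0.0342
grip_force: 0.0
 offset [-0.0, -0.0015, 0.1505] twist [0.02, -0.0, -0.13] t 30.43
0.94 [255.4 181.8  16.7  31.3] [[254.79718391 192.54891585]]
```

```bash
python3 -m crank '[{"offset":[0.0015,-0.001,0.05],"twist":[0,0,0]},{"offset":[0.0015,-0.001,0.1],"twist":[0,0,0]},{"offset":[0.0015,-0.001,0.149],"twist":[0,0,0]},{"offset":[0.0015,-0.001,0.149],"twist":[0,0,0]},{"offset":[0.0015,-0.001,0.149],"twist":[0,0,0]}]'
python3 -m crank '[{"offset":[0,0,0],"twist":[0,0,0]},{"offset":[0,0,0],"twist":[0,0,0]},{"offset":[0,0,0],"twist":[0,0,0]},{"offset":[0,0,0],"twist":[0,0,0]}]' 0 40
python3 -m crank '[{"offset":[0,0,-0.04],"twist":[0,0,0]},{"offset":[0,0,-0.1],"twist":[0,0,0]},{"offset":[0,0,-0.15],"twist":[0,0,0]},{"offset":[0,0,-0.15],"twist":[0,0,0]},{"offset":[0,0,-0.15],"twist":[0,0,0]}]'
python3 - <<'E'
from h import *
go(*tube(4,.15),f"tube .15")
E
```

```text
t: 31.15
tool_pos: [0.5391, 0.3326, 0.1242]
tool_rot: [-3.09, -0.563, -0.006]
contact_force: [0.9, 0.8, 0.1]
opening: 0.0341
grip_force: 0.0
t: 31.65
tool_pos: [0.5397, 0.3331, 0.1255]
tool_rot: [-3.089, -0.564, -0.01]
contact_force: [0.5, -0.3, 6.4]
opening: 0.0129
grip_force: 39.0
t: 32.28
tool_pos: [0.5374, 0.3323, 0.2718]
tool_rot: [-3.09, -0.564, -0.001]
contact_force: [1.2, 0.2, -1.3]
opening: 0.0129
grip_force: 39.4
tube .15 offset [-0.0148, 0.3282, 0.0052] twist [14.49, -8.51, -60.29] t 32.27
```

```bash
python3 -m crank '[{"offset":[-0.015,0.328,0.005],"twist":[14.45,-8.5,-60.3]},{"offset":[-0.015,0.328,0.005],"twist":[14.45,-8.5,-60.3]},{"offset":[-0.015,0.328,0.005],"twist":[14.45,-8.5,-60.3]},{"offset":[-0.015,0.328,0.005],"twist":[14.45,-8.5,-60.3]},{"offset":[-0.015,0.328,0.005],"twist":[14.45,-8.5,-60.3]},{"offset":[-0.015,0.328,0.005],"twist":[14.45,-8.5,-60.3]},{"offset":[-0.015,0.328,0.005],"twist":[14.45,-8.5,-60.3]},{"offset":[-0.015,0.328,0.005],"twist":[14.45,-8.5,-60.3]},{"offset":[-0.015,0.328,0.005],"twist":[14.45,-8.5,-60.3]},{"offset":[-0.015,0.328,0.005],"twist":[14.45,-8.5,-60.3]}]'
python3 - <<'E'
from h import *
o=get_obs(); get_image("wrist")
for d in cut("tool2_mid","wrist",1): print(round(d["confidence"],2),np.round(d["rect"],1))
go(*tube(4,.150)); go(*tube(4,.036))
E
```

```text
t: 33.52
tool_pos: [0.6391, 0.0212, 0.2672]
tool_rot: [-2.212, -1.905, 0.267]
contact_force: [-0.5, 0.0, -1.7]
opening: 0.0127
grip_force: 39.5
0.82 [256.7 247.2  34.6 114.6]
 offset [-0.0008, 0.0005, 0.0005] twist [0.08, 0.02, 0.04] t 33.62
 offset [-0.0007, 0.0004, 0.1145] twist [0.08, 0.02, 0.04] t 33.62
```

```bash
python3 -m crank '[{"offset":[-0.0005,0.0005,0.015],"twist":[0,0,0]},{"offset":[-0.0005,0.0005,0.03],"twist":[0,0,0]},{"offset":[-0.0005,0.0005,0.045],"twist":[0,0,0]},{"offset":[-0.0005,0.0005,0.06],"twist":[0,0,0]},{"offset":[-0.0005,0.0005,0.06],"twist":[0,0,0]}]'

```

```text
t: 34.25
tool_pos: [0.6223, 0.0226, 0.2069]
tool_rot: [-2.21, -1.901, 0.27]
contact_force: [-0.2, 1.3, -1.0]
opening: 0.0135
grip_force: 39.4
```

```bash
python3 -m crank '[{"offset":[0,0,0.015],"twist":[0,0,0]},{"offset":[0,0,0.03],"twist":[0,0,0]},{"offset":[0,0,0.042],"twist":[0,0,0]},{"offset":[0,0,0.05],"twist":[0,0,0]},{"offset":[0,0,0.055],"twist":[0,0,0]},{"offset":[0,0,0.055],"twist":[0,0,0]}]'
python3 -m crank '[{"offset":[0,0,0],"twist":[0,0,0]},{"offset":[0,0,0],"twist":[0,0,0]},{"offset":[0,0,0],"twist":[0,0,0]}]' 0.4
python3 -m crank '[{"offset":[0,0,-0.05],"twist":[0,0,0]},{"offset":[0,0,-0.11],"twist":[0,0,0]},{"offset":[0,0,-0.11],"twist":[0,0,0]},{"offset":[0,0,-0.11],"twist":[0,0,0]}]'
python3 - <<'E'
from h import *
go([.5774,.3463,.27],rot(20.7),"red hover")
E
```

```text
t: 35.0
tool_pos: [0.6101, 0.0245, 0.1602]
tool_rot: [-2.215, -1.905, 0.262]
contact_force: [0.6, 3.3, 12.5]
opening: 0.013
grip_force: 41.2
t: 35.38
tool_pos: [0.6081, 0.024, 0.1553]
tool_rot: [-2.212, -1.902, 0.269]
contact_force: [-0.1, 0.4, -0.4]
opening: 0.0343
grip_force: 0.0
t: 35.88
tool_pos: [0.6383, 0.0196, 0.2613]
tool_rot: [-2.213, -1.903, 0.268]
contact_force: [-0.0, 0.1, -0.3]
opening: 0.0344
grip_force: 0.0
red hover offset [0.3139, -0.1073, 0.0215] twist [-14.45, 8.5, 60.28] t 35.88
```

```bash
python3 -m crank '[{"offset":[0.314,-0.107,0.021],"twist":[-14.45,8.5,60.3]},{"offset":[0.314,-0.107,0.021],"twist":[-14.45,8.5,60.3]},{"offset":[0.314,-0.107,0.021],"twist":[-14.45,8.5,60.3]},{"offset":[0.314,-0.107,0.021],"twist":[-14.45,8.5,60.3]},{"offset":[0.314,-0.107,0.021],"twist":[-14.45,8.5,60.3]},{"offset":[0.314,-0.107,0.021],"twist":[-14.45,8.5,60.3]},{"offset":[0.314,-0.107,0.021],"twist":[-14.45,8.5,60.3]},{"offset":[0.314,-0.107,0.021],"twist":[-14.45,8.5,60.3]},{"offset":[0.314,-0.107,0.021],"twist":[-14.45,8.5,60.3]},{"offset":[0.314,-0.107,0.021],"twist":[-14.45,8.5,60.3]}]'
python3 - <<'E'
from h import *
go([.5774,.3463,.12],rot(20.7)); o=get_obs(); get_image("wrist")
for d in cut("tool1_mid","wrist",1): print(round(d["confidence"],2),np.round(d["rect"],1),proj([.5774,.3463,.166],"wrist",o))
E
```

```text
t: 37.12
tool_pos: [0.5786, 0.3453, 0.2709]
tool_rot: [3.091, 0.562, 0.001]
contact_force: [-0.6, -0.8, 0.3]
opening: 0.0342
grip_force: 0.0
 offset [-0.0008, -0.0014, 0.1509] twist [0.01, -0.02, -0.09] t 37.12
0.78 [256.6 179.7  14.9  34.8] [[254.95115143 193.23140184]]
```

```bash
python3 -m crank '[{"offset":[0.0015,-0.001,0.05],"twist":[0,0,0]},{"offset":[0.0015,-0.001,0.1],"twist":[0,0,0]},{"offset":[0.0015,-0.001,0.149],"twist":[0,0,0]},{"offset":[0.0015,-0.001,0.149],"twist":[0,0,0]},{"offset":[0.0015,-0.001,0.149],"twist":[0,0,0]}]'
python3 -m crank '[{"offset":[0,0,0],"twist":[0,0,0]},{"offset":[0,0,0],"twist":[0,0,0]},{"offset":[0,0,0],"twist":[0,0,0]},{"offset":[0,0,0],"twist":[0,0,0]}]' 0 40
python3 -m crank '[{"offset":[0,0,-0.04],"twist":[0,0,0]},{"offset":[0,0,-0.1],"twist":[0,0,0]},{"offset":[0,0,-0.15],"twist":[0,0,0]},{"offset":[0,0,-0.15],"twist":[0,0,0]},{"offset":[0,0,-0.15],"twist":[0,0,0]}]'
python3 - <<'E'
from h import *
go(*tube(5,.15),f"tube .15")
E
```

```text
t: 37.85
tool_pos: [0.5804, 0.3484, 0.1245]
tool_rot: [-3.09, -0.564, -0.006]
contact_force: [-1.2, -0.9, 0.5]
opening: 0.0341
grip_force: 0.0
t: 38.35
tool_pos: [0.5812, 0.3488, 0.126]
tool_rot: [-3.089, -0.564, -0.01]
contact_force: [0.4, -0.3, 6.5]
opening: 0.013
grip_force: 39.1
t: 38.98
tool_pos: [0.5789, 0.3479, 0.272]
tool_rot: [-3.09, -0.564, -0.001]
contact_force: [-0.7, -0.9, -0.7]
opening: 0.0132
grip_force: 39.4
tube .15 offset [-0.0376, 0.2898, 0.0054] twist [14.49, -8.51, -60.29] t 38.98
```

```bash
python3 -m crank '[{"offset":[-0.0375,0.29,0.005],"twist":[14.45,-8.5,-60.3]},{"offset":[-0.0375,0.29,0.005],"twist":[14.45,-8.5,-60.3]},{"offset":[-0.0375,0.29,0.005],"twist":[14.45,-8.5,-60.3]},{"offset":[-0.0375,0.29,0.005],"twist":[14.45,-8.5,-60.3]},{"offset":[-0.0375,0.29,0.005],"twist":[14.45,-8.5,-60.3]},{"offset":[-0.0375,0.29,0.005],"twist":[14.45,-8.5,-60.3]},{"offset":[-0.0375,0.29,0.005],"twist":[14.45,-8.5,-60.3]},{"offset":[-0.0375,0.29,0.005],"twist":[14.45,-8.5,-60.3]},{"offset":[-0.0375,0.29,0.005],"twist":[14.45,-8.5,-60.3]}]'
python3 - <<'E'
from h import *
o=get_obs(); get_image("wrist")
for d in cut("tool1_mid","wrist",1): print(round(d["confidence"],2),np.round(d["rect"],1))
go(*tube(5,.150)); go(*tube(5,.036))
E
```

```text
t: 40.1
tool_pos: [0.646, 0.0642, 0.267]
tool_rot: [-2.213, -1.903, 0.267]
contact_force: [-0.0, 0.1, -1.5]
opening: 0.0131
grip_force: 39.5
0.73 [255.8 245.   33.  117.2]
 offset [-0.0005, 0.0002, 0.0007] twist [0.08, 0.02, 0.01] t 40.2
 offset [-0.0005, 0.0001, 0.1147] twist [0.08, 0.02, 0.01] t 40.2
```

```bash
python3 -m crank '[{"offset":[-0.0015,0.0005,0.015],"twist":[0,0,0]},{"offset":[-0.0015,0.0005,0.03],"twist":[0,0,0]},{"offset":[-0.0015,0.0005,0.045],"twist":[0,0,0]},{"offset":[-0.0015,0.0005,0.06],"twist":[0,0,0]},{"offset":[-0.0015,0.0005,0.06],"twist":[0,0,0]}]'

```

```text
t: 40.83
tool_pos: [0.6292, 0.0652, 0.2069]
tool_rot: [-2.21, -1.901, 0.269]
contact_force: [-0.4, 4.1, -2.5]
opening: 0.0128
grip_force: 39.2
```

```bash
python3 -m crank '[{"offset":[0,0,0.015],"twist":[0,0,0]},{"offset":[0,0,0.03],"twist":[0,0,0]},{"offset":[0,0,0.042],"twist":[0,0,0]},{"offset":[0,0,0.05],"twist":[0,0,0]},{"offset":[0,0,0.055],"twist":[0,0,0]},{"offset":[0,0,0.055],"twist":[0,0,0]}]'
python3 -m crank '[{"offset":[0,0,0],"twist":[0,0,0]},{"offset":[0,0,0],"twist":[0,0,0]},{"offset":[0,0,0],"twist":[0,0,0]}]' 0.4
python3 -m crank '[{"offset":[0,0,-0.05],"twist":[0,0,0]},{"offset":[0,0,-0.11],"twist":[0,0,0]},{"offset":[0,0,-0.13],"twist":[0,0,0]},{"offset":[0,0,-0.13],"twist":[0,0,0]}]'
python3 - <<'E'
from h import *
import pickle
for cam in ("scene","side"):
    im=get_image(cam); cv2.imwrite(f"pics/{cam}6.png",im[:,:,::-1])
    for q,z in [("big_rim",.0275),("small_rim",.0225),("big_knob",.015),("small_knob",.015)]:
        print(cam,q,[(round(d["confidence"],2),np.round(d["rect"]).astype(int).tolist(),onz(d["rect"][:2],z,cam).round(3)[:2]) for d in cut(q,cam,2)])
go([.53,-.33,.30],rot(-10),"lids view"); go([.53,-.33,.30],rot(80),"lids view2")
a=cv2.imread("pics/scene6.png")[130:270,160:310]; b=cv2.imread("pics/side6.png")[130:250,200:320]
cv2.imwrite("pics/c6.png",np.hstack([cv2.resize(a,(400,373)),cv2.resize(b,(373,373))]))
E
```

```text
t: 41.58
tool_pos: [0.6173, 0.0677, 0.1603]
tool_rot: [-2.214, -1.906, 0.259]
contact_force: [1.1, 6.1, 11.5]
opening: 0.0128
grip_force: 40.9
t: 41.95
tool_pos: [0.6148, 0.066, 0.1553]
tool_rot: [-2.213, -1.902, 0.27]
contact_force: [-0.0, -0.9, -0.5]
opening: 0.0344
grip_force: 0.0
t: 42.45
tool_pos: [0.6516, 0.0609, 0.2827]
tool_rot: [-2.215, -1.904, 0.264]
contact_force: [0.0, 0.1, -0.9]
opening: 0.0343
grip_force: 0.0
scene big_rim [(0.69, [197, 158, 26, 27], array([ 0.471, -0.389])), (0.69, [208, 125, 20, 20], array([ 0.284, -0.471]))]
scene small_rim [(0.72, [229, 171, 26, 23], array([ 0.458, -0.248])), (0.59, [258, 213, 77, 44], array([ 0.576, -0.051]))]
scene big_knob [(0.86, [179, 181, 29, 21], array([ 0.59 , -0.381]))]
scene small_knob [(0.89, [206, 199, 26, 20], array([ 0.61 , -0.246])), (0.44, [271, 225, 98, 70], array([0.593, 0.01 ]))]
side big_rim [(0.7, [346, 162, 27, 23], array([ 0.277, -0.482])), (0.66, [296, 166, 23, 24], array([ 0.466, -0.382]))]
side small_rim [(0.73, [290, 183, 18, 19], array([ 0.461, -0.251])), (0.44, [234, 278, 85, 30], array([0.497, 0.3  ]))]
side big_knob [(0.81, [271, 164, 24, 12], array([ 0.573, -0.395]))]
side small_knob [(0.43, [261, 178, 8, 12], array([ 0.578, -0.267]))]
lids view offset [-0.4049, -0.0636, -0.0016] twist [-12.44, 12.78, 90.75] t 42.95
lids view2 offset [-0.4049, -0.0636, -0.0016] twist [-16.01, 0.22, 1.39] t 42.95
```

View pics/c6.png

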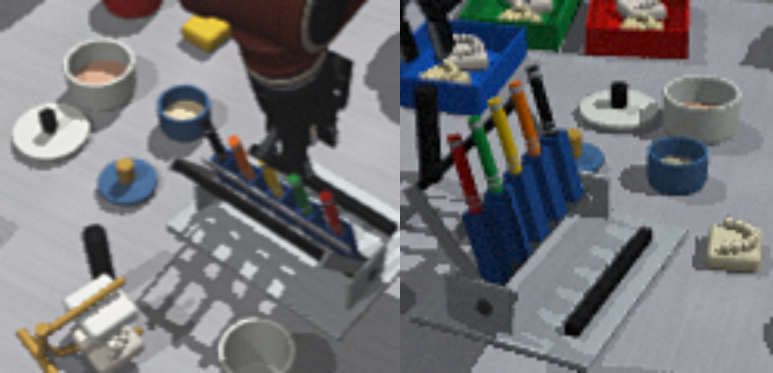

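All five tools stand at equal height in the tubes. Next are the lids.

```bash
python3 - <<'E'
from h import *
go([.53,-.41,.30],rot(80),"v")
E
python3 -m crank '[{"offset":[-0.24,-0.03,0],"twist":[-8,0,0.7]},{"offset":[-0.24,-0.03,0],"twist":[-8,0,0.7]},{"offset":[-0.24,-0.03,0],"twist":[-8,0,0.7]},{"offset":[-0.24,-0.03,0],"twist":[-8,0,0.7]},{"offset":[-0.483,-0.075,-0.0015],"twist":[-16,0.2,1.4]},{"offset":[-0.483,-0.075,-0.0015],"twist":[-16,0.2,1.4]},{"offset":[-0.483,-0.075,-0.0015],"twist":[-16,0.2,1.4]},{"offset":[-0.483,-0.075,-0.0015],"twist":[-16,0.2,1.4]},{"offset":[-0.483,-0.075,-0.0015],"twist":[-16,0.2,1.4]},{"offset":[-0.483,-0.075,-0.0015],"twist":[-16,0.2,1.4]}]'
python3 - <<'E'
from h import *
o=get_obs(); im=get_image("wrist"); cv2.imwrite("pics/w7.png",im[:,:,::-1])
for q,z in [("big_rim",.055),("small_rim",.045),("big_knob",.047),("small_knob",.047)]:
    for d in cut(q,"wrist",2): print(q,round(d["confidence"],2),np.round(d["rect"]).astype(int).tolist(),onz(d["rect"][:2],z,"wrist",o).round(3)[:2])
print(o["tool_pos"],o["q"])
E
```

```text
v offset [-0.484, -0.0521, -0.0048] twist [-16.01, 0.22, 1.39] t 42.95
t: 44.2
tool_pos: [0.5076, -0.4053, 0.3034]
tool_rot: [2.407, 2.019, 0.001]
contact_force: [0.3, -0.4, 0.4]
opening: 0.0336
grip_force: 0.0
big_rim 0.77 [223, 160, 67, 72] [ 0.462 -0.39 ]
big_rim 0.64 [127, 227, 70, 65] [ 0.295 -0.465]
small_rim 0.92 [205, 54, 56, 55] [ 0.466 -0.248]
big_knob 0.97 [298, 148, 64, 68] [ 0.572 -0.393]
small_knob 0.94 [303, 42, 60, 58] [ 0.596 -0.256]
[ 0.50764625 -0.40529133  0.30342561] [-7.88585330e-01  7.77350707e-02  1.46767350e+00  8.33701403e-04
  1.59595248e+00 -6.13557285e-01]
```

View pics/w7.png

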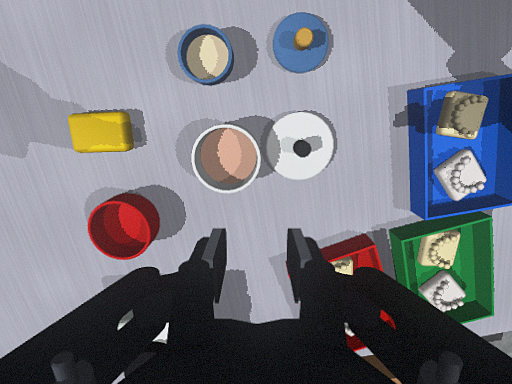

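The knob tops are at (302,148) and (304,38). The rim centres are at (226,158) for the white pot and (206,52) for the blue pot.

```bash
python3 - <<'E'
from h import *
o=get_obs()
for n,uv,z in [("bigknob",(302,148),.047),("bigflange",(300,146),.015),("smallknob",(304,38),.047),("smallflange",(301,42.5),.015),("bigrim",(226,158),.055),("smallrim",(206,54),.045)]:
    print(n,onz(uv,z,"wrist",o).round(4))
k=onz((302,148),.047,"wrist",o); go([k[0],k[1],.10],rot(80),"above big lid")
E
```

```text
bigknob [ 0.5776 -0.3928  0.047 ]
bigflange [ 0.5795 -0.3938  0.015 ]
smallknob [ 0.5991 -0.2503  0.047 ]
smallflange [ 0.6004 -0.2486  0.015 ]
bigrim [ 0.4679 -0.3871  0.055 ]
smallrim [ 0.4681 -0.2468  0.045 ]
above big lid offset [0.0233, 0.0661, 0.2037] twist [0.05, 0.01, 0.1] t 44.45
```

```bash
python3 -m crank '[{"offset":[0.023,0.066,0.06],"twist":[0,0,0]},{"offset":[0.023,0.067,0.12],"twist":[0,0,0]},{"offset":[0.023,0.067,0.18],"twist":[0,0,0]},{"offset":[0.023,0.067,0.23],"twist":[0,0,0]},{"offset":[0.023,0.067,0.23],"twist":[0,0,0]},{"offset":[0.023,0.067,0.23],"twist":[0,0,0]}]' 0.6 40
python3 - <<'E'
from h import *
o=get_obs(); im=get_image("wrist"); cv2.imwrite("pics/w8.png",im[:,:,::-1])
K=(.5785,-.3933)
print(proj([*K,.047],"wrist",o)); go([*K,.021],rot(80))
for d in cut("big_knob","wrist",2): print(round(d["confidence"],2),np.round(d["rect"]).astype(int).tolist())
E
```

```text
t: 45.2
tool_pos: [0.5789, -0.3949, 0.0757]
tool_rot: [2.404, 2.018, 0.001]
contact_force: [0.6, -1.3, 0.7]
opening: 0.051
grip_force: 0.0
[[254.91995489 221.46219348]]
 offset [0.0025, -0.002, 0.0566] twist [0.32, 0.17, 0.01] t 45.25
0.8 [283, 225, 133, 121]
```

View pics/w8.png

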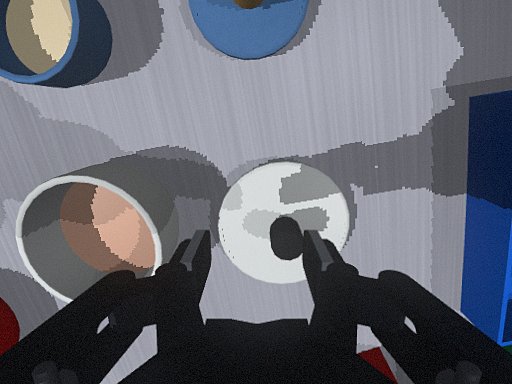

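The knob now appears at (285,238) instead of the expected (255,221). The big lid has been knocked aside, so I'll recompute from this view.

```bash
python3 - <<'E'
from h import *
o=get_obs()
a=onz((284,222),.015,"wrist",o); b=onz((285,239),.047,"wrist",o); print(a,b)
k=(a+b)/2; go([k[0],k[1],.075],rot(80)); go([k[0],k[1],.021],rot(80))
E
```

```text
[ 0.60021258 -0.41324979  0.015     ] [ 0.59771501 -0.41232742  0.047     ]
 offset [-0.0129, 0.0215, 0.0036] twist [0.39, 0.22, 0.0] t 45.3
 offset [-0.0127, 0.0211, 0.0576] twist [0.39, 0.22, 0.0] t 45.3
```

```bash
python3 -m crank '[{"offset":[-0.013,0.0215,0],"twist":[0.3,0.2,0]},{"offset":[-0.013,0.0215,0],"twist":[0.3,0.2,0]},{"offset":[-0.013,0.0215,0.025],"twist":[0.3,0.2,0]},{"offset":[-0.013,0.0215,0.045],"twist":[0.3,0.2,0]},{"offset":[-0.013,0.0215,0.055],"twist":[0.3,0.2,0]},{"offset":[-0.013,0.0215,0.055],"twist":[0.3,0.2,0]}]' 0.6
python3 - <<'E'
from h import *
im=get_image("wrist"); cv2.imwrite("pics/w9.png",im[130:330,120:430,::-1])
E
```

```text
t: 46.05
tool_pos: [0.5955, -0.4101, 0.0162]
tool_rot: [-2.4, -2.013, 0.001]
contact_force: [0.4, 0.3, 0.5]
opening: 0.0511
grip_force: 0.0
```

View pics/w9.png

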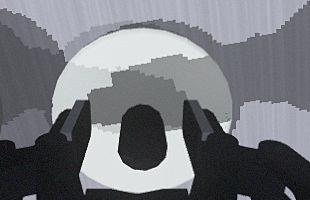

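```bash
python3 -m crank '[{"offset":[0,0,-0.005],"twist":[0,0,0]},{"offset":[0,0,-0.005],"twist":[0,0,0]}]'
python3 -m crank '[{"offset":[0,0,0],"twist":[0,0,0]},{"offset":[0,0,0],"twist":[0,0,0]},{"offset":[0,0,0],"twist":[0,0,0]},{"offset":[0,0,0],"twist":[0,0,0]},{"offset":[0,0,0],"twist":[0,0,0]}]' 0 40
python3 -m crank '[{"offset":[0,0,-0.05],"twist":[0,0,0]},{"offset":[0,0,-0.1],"twist":[0,0,0]},{"offset":[0,0,-0.1],"twist":[0,0,0]},{"offset":[0,0,-0.1],"twist":[0,0,0]}]'
python3 - <<'E'
from h import *
o=get_obs()
im=get_image("wrist"); cv2.imwrite("pics/w10.png",im[:,:,::-1])
for d in cut("big_rim","wrist",3): print(round(d["confidence"],2),np.round(d["rect"]).astype(int).tolist(),onz(d["rect"][:2],.055,"wrist",o).round(4))
go([.4679,-.3871,.12],rot(80))
E
```

```text
t: 46.35
tool_pos: [0.5978, -0.4121, 0.0257]
tool_rot: [-2.405, -2.018, -0.0]
contact_force: [0.8, 0.3, 0.1]
opening: 0.051
grip_force: 0.0
t: 46.98
tool_pos: [0.5971, -0.4115, 0.0244]
tool_rot: [-2.403, -2.016, 0.0]
contact_force: [-1.0, 0.9, 5.9]
opening: 0.0223
grip_force: 39.9
t: 47.48
tool_pos: [0.5962, -0.4109, 0.1215]
tool_rot: [-2.4, -2.014, 0.001]
contact_force: [0.6, 0.2, -2.9]
opening: 0.0224
grip_force: 39.7
0.6 [18, 294, 36, 87] [ 0.364  -0.4584  0.055 ]
 offset [0.0007, -0.1298, 0.0011] twist [-0.54, -0.36, -0.01] t 47.58
```

View pics/w10.png

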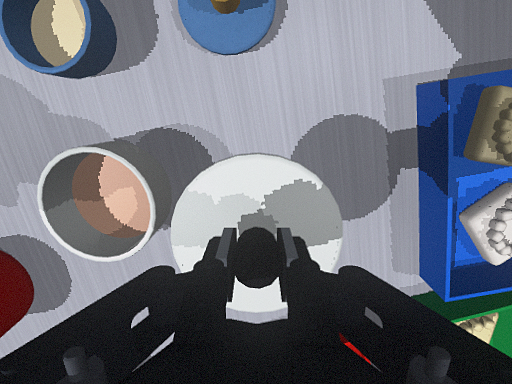

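```bash
python3 - <<'E'
from h import *
o=get_obs(); R0=R.from_rotvec(o["tool_rot"]).as_matrix()
for dx in (0,.003): print("knob top pred",proj(o["tool_pos"]+R0@[dx,0,-.0226],"wrist",o), "flange edge",proj(o["tool_pos"]+R0@[dx+.053,0,.0094],"wrist",o))
r=onz((97.5,203),.055,"wrist",o); print(r)
go([.468,-.388,.12],rot(80))
E
```

```text
knob top pred [[255.90144254 263.76726955]] flange edge [[255.95127474 146.87434803]]
knob top pred [[255.89920129 258.29242724]] flange edge [[255.94978258 141.32631999]]
[ 0.46970732 -0.38551716  0.055     ]
 offset [-0.0002, -0.1295, 0.0011] twist [-0.54, -0.36, -0.01] t 47.58
```

```bash
python3 -m crank '[{"offset":[-0.0005,-0.065,0],"twist":[-0.3,-0.2,0]},{"offset":[0.001,-0.1285,0.005],"twist":[-0.5,-0.3,0]},{"offset":[0.001,-0.1285,0.02],"twist":[-0.5,-0.3,0]},{"offset":[0.001,-0.1285,0.02],"twist":[-0.5,-0.3,0]},{"offset":[0.001,-0.1285,0.02],"twist":[-0.5,-0.3,0]}]'
python3 - <<'E'
from h import *
o=get_obs(); print(o["tool_pos"])
w=get_image("wrist")
A=[]
for cam in ("scene","side"):
    im=get_image(cam)[:,:,::-1]; c=proj([.468,-.387,.06],cam)[0].astype(int); x,y=c
    A.append(cv2.resize(im[y-30:y+30,x-35:x+35],(400,343),interpolation=cv2.INTER_CUBIC))
cv2.imwrite("pics/c11.png",np.hstack(A)); print(proj([.468,-.387,.055],"scene"),proj([.468,-.387,.055],"side"))
E
```

```text
t: 48.2
tool_pos: [0.4718, -0.3887, 0.1044]
tool_rot: [2.402, 2.017, 0.002]
contact_force: [0.4, 0.2, -1.5]
opening: 0.0223
grip_force: 40.1
[ 0.47184405 -0.3887135   0.10438684]
[[196.47875366 152.96399125]] [[296.091395  159.5688976]]
```

View pics/c11.png

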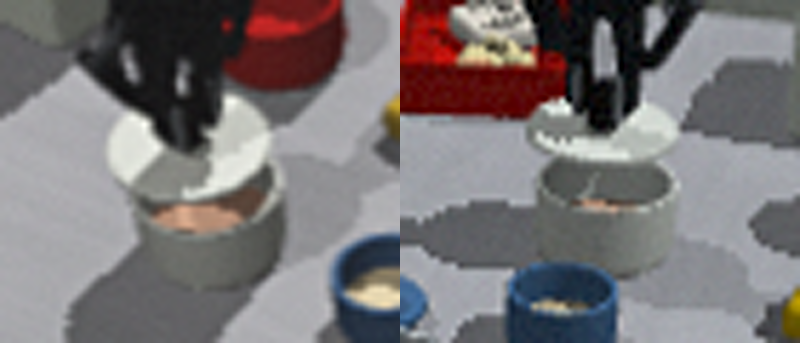

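```bash
python3 - <<'E'
from h import *
go([.467,-.3842,.10],rot(80)); go([.467,-.3842,.0715],rot(80))
E

```

```text
offset [0.0038, -0.0059, 0.0051] twist [0.33, 0.17, 0.03] t 48.35
 offset [0.0039, -0.006, 0.0336] twist [0.33, 0.17, 0.03] t 48.35
```

```bash
python3 -m crank '[{"offset":[0.004,-0.006,0.005],"twist":[0.3,0.2,0]},{"offset":[0.004,-0.006,0.012],"twist":[0.3,0.2,0]},{"offset":[0.004,-0.006,0.018],"twist":[0.3,0.2,0]},{"offset":[0.004,-0.006,0.023],"twist":[0.3,0.2,0]},{"offset":[0.004,-0.006,0.023],"twist":[0.3,0.2,0]}]'
python3 - <<'E'
from h import *
get_image("wrist"); A=[]
for cam in ("scene","side"):
    im=get_image(cam)[:,:,::-1]; c=proj([.468,-.387,.06],cam)[0].astype(int); x,y=c
    A.append(cv2.resize(im[y-30:y+30,x-35:x+35],(400,343),interpolation=cv2.INTER_CUBIC))
cv2.imwrite("pics/c12.png",np.hstack(A)); go([.467,-.3842,.0715],rot(80))
E
```

```text
t: 48.98
tool_pos: [0.4653, -0.383, 0.0804]
tool_rot: [-2.405, -2.017, -0.001]
contact_force: [-0.4, -0.3, -0.6]
opening: 0.0228
grip_force: 40.1
 offset [-0.0005, 0.0014, 0.0099] twist [-0.03, -0.08, -0.01] t 49.12
```

View pics/c12.png

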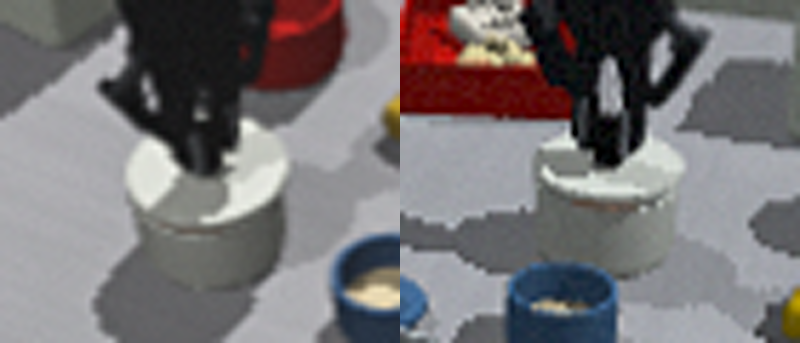

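```bash
python3 -m crank '[{"offset":[0,0.0012,0.004],"twist":[0,0,0]},{"offset":[0,0.0012,0.008],"twist":[0,0,0]},{"offset":[0,0.0012,0.010],"twist":[0,0,0]},{"offset":[0,0.0012,0.010],"twist":[0,0,0]}]'

```

```text
t: 49.62
tool_pos: [0.4672, -0.3844, 0.0717]
tool_rot: [2.406, 2.019, 0.0]
contact_force: [0.5, -2.8, 0.4]
opening: 0.0229
grip_force: 40.4
```

```bash
python3 -m crank '[{"offset":[0,0,0.001],"twist":[0,0,0]},{"offset":[0,0,0.001],"twist":[0,0,0]},{"offset":[0,0,0.001],"twist":[0,0,0]},{"offset":[0,0,0.001],"twist":[0,0,0]}]' 0.6
python3 -m crank '[{"offset":[0,0,-0.05],"twist":[0,0,0]},{"offset":[0,0,-0.11],"twist":[0,0,0]},{"offset":[0,0,-0.11],"twist":[0,0,0]},{"offset":[0,0,-0.11],"twist":[0,0,0]}]'
python3 - <<'E'
from h import *
o=get_obs(); im=get_image("wrist"); A=[cv2.resize(im[:,:,::-1],(400,300))]
for cam in ("side",):
    i2=get_image(cam)[:,:,::-1]; x,y=proj([.53,-.33,.04],cam)[0].astype(int)
    A.append(cv2.resize(i2[y-30:y+30,x-40:x+40],(400,300),interpolation=cv2.INTER_CUBIC))
cv2.imwrite("pics/c13.png",np.hstack(A))
for q,z in (("small_knob",.047),("small_rim",.045)):
    for d in cut(q,"wrist",2): print(q,round(d["confidence"],2),np.round(d["rect"]).astype(int).tolist(),onz(d["rect"][:2],z,"wrist",o).round(4))
print(proj([.5997,-.2495,.047],"wrist",o),proj([.468,-.2468,.045],"wrist",o)); go([.5997,-.2495,.14],rot(80))
E
```

```text
t: 50.12
tool_pos: [0.4668, -0.3833, 0.0701]
tool_rot: [-2.405, -2.018, -0.001]
contact_force: [0.6, -0.1, 0.0]
opening: 0.0507
grip_force: 0.0
t: 50.62
tool_pos: [0.4668, -0.3836, 0.1801]
tool_rot: [-2.406, -2.018, -0.001]
contact_force: [-0.2, -0.5, -0.4]
opening: 0.0515
grip_force: 0.0
small_knob 0.93 [364, 36, 81, 71] [ 0.5872 -0.2629  0.047 ]
small_rim 0.92 [229, 46, 80, 85] [ 0.4648 -0.2499  0.045 ]
[[376.12076884  17.70755577]] [[231.55015007  41.57827676]]
 offset [0.1544, 0.1086, 0.038] twist [-0.23, -0.22, -0.01] t 50.83
```

View pics/c13.png

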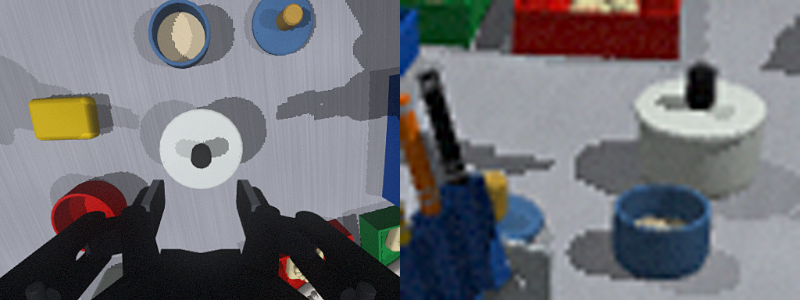

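The big lid is on and level, with its flange evenly around the pot. The small knob top is at about (375,18), as predicted. That was my last picture: I have viewed 17, which is over the limit of 14, so I'll go on numerically.

```bash
python3 -m crank '[{"offset":[0.08,0.055,0],"twist":[0,0,0]},{"offset":[0.13,0.1086,0],"twist":[0,0,0]},{"offset":[0.13,0.1086,0.04],"twist":[0,0,0]},{"offset":[0.13,0.1086,0.078],"twist":[0,0,0]},{"offset":[0.13,0.1086,0.078],"twist":[0,0,0]},{"offset":[0.13,0.1086,0.078],"twist":[0,0,0]}]'
python3 - <<'E'
from h import *
o=get_obs(); im=get_image("wrist"); print(o["tool_pos"])
hsv=cv2.cvtColor(im,cv2.COLOR_RGB2HSV)
K=[.5997,-.2495]; pk=proj([*K,.047],"wrist",o)[0]; pf=proj([*K,.015],"wrist",o)[0]; print("pred top",pk,"flange",pf)
for n,lo,hi in (("brass",(12,90,60),(30,255,255)),("blue",(95,80,40),(125,255,255))):
    m=cv2.inRange(hsv,lo,hi); k,l,st,ce=cv2.connectedComponentsWithStats(m)
    for i in np.argsort(-st[1:,4])[:5]+1: print(n,st[i],ce[i].round(1))
for d in cut("small_knob","wrist",2): print(round(d["confidence"],2),np.round(d["rect"],1))
E
```

```text
t: 51.58
tool_pos: [0.5964, -0.2749, 0.103]
tool_rot: [-2.406, -2.018, -0.001]
contact_force: [0.7, 0.4, 1.1]
opening: 0.0513
grip_force: 0.0
[ 0.59640228 -0.274945    0.102974  ]
pred top [254.46239081 177.13560669] flange [254.7227927  168.86126183]
brass [239 156  31  35 836] [254.1 173.8]
brass [  0 262  14  54 464] [  4.6 292.4]
brass [487 250   4   1   4] [488.5 250. ]
brass [483 251   3   2   4] [483.8 251.2]
brass [476 293   4   4   4] [477.5 294.5]
blue [ 208  120   93   92 5738] [254.5 164.6]
blue [ 427  214   85  113 5710] [464.7 264.1]
blue [  39  151  109   94 4882] [ 90.9 196.7]
blue [429  48   1   1   1] [429.  48.]
blue [113 275   1   1   1] [113. 275.]
0.97 [253.9 165.8  97.5  92. ]
0.39 [159.4   5.4  55.6   6.9]
```

```bash
python3 - <<'E'
from h import *
go([.5998,-.2487,.0235],rot(80))
E
```

```text
offset [0.027, -0.0024, 0.0813] twist [0.14, -0.01, -0.07] t 51.67
```

```bash
python3 -m crank '[{"offset":[0.027,-0.002,0],"twist":[0,0,0]},{"offset":[0.027,-0.002,0.03],"twist":[0,0,0]},{"offset":[0.027,-0.002,0.06],"twist":[0,0,0]},{"offset":[0.027,-0.002,0.078],"twist":[0,0,0]},{"offset":[0.027,-0.002,0.078],"twist":[0,0,0]},{"offset":[0.027,-0.002,0.078],"twist":[0,0,0]}]' 0.6
python3 -m crank '[{"offset":[0,0,0],"twist":[0,0,0]},{"offset":[0,0,0],"twist":[0,0,0]},{"offset":[0,0,0],"twist":[0,0,0]},{"offset":[0,0,0],"twist":[0,0,0]},{"offset":[0,0,0],"twist":[0,0,0]}]' 0 40
```

```text
t: 52.42
tool_pos: [0.6, -0.2481, 0.0261]
tool_rot: [2.406, 2.018, 0.002]
contact_force: [-0.0, 0.1, 0.6]
opening: 0.051
grip_force: 0.0
t: 53.05
tool_pos: [0.5998, -0.2479, 0.0259]
tool_rot: [2.406, 2.019, 0.002]
contact_force: [-2.0, 0.5, 4.8]
opening: 0.0223
grip_force: 39.8
```

```bash
python3 -m crank '[{"offset":[0,0,-0.04],"twist":[0,0,0]},{"offset":[0,0,-0.095],"twist":[0,0,0]},{"offset":[0,-0.03,-0.095],"twist":[0,0,0]},{"offset":[0,-0.03,-0.095],"twist":[0,0,0]},{"offset":[0,-0.03,-0.095],"twist":[0,0,0]}]'
cat >> h.py <<'E'
def circ(c,z,r):
    a=np.linspace(0,2*np.pi,72); return np.c_[c[0]+r*np.cos(a),c[1]+r*np.sin(a),0*a+z]
def bbox(P,cam,o): p=proj(P,cam,o); return np.r_[p.min(0),p.max(0)]
def blues(im):
    m=cv2.inRange(cv2.cvtColor(im,cv2.COLOR_RGB2HSV),(95,80,40),(125,255,255)); k,l,st,ce=cv2.connectedComponentsWithStats(m)
    return [st[i] for i in np.argsort(-st[1:,4])[:4]+1 if st[i,4]>60]
E
python3 - <<'E'
from h import *
o=get_obs(); im=get_image("wrist"); B=blues(im); print(o["tool_pos"]); [print(b) for b in B]
zu=o["tool_pos"][2]-.0259; t=o["tool_pos"]
print("pot pred",bbox(np.r_[circ((.467,-.247),.045,.037),circ((.467,-.247),0.002,.037)],"wrist",o))
print("lid pred",bbox(np.r_[circ(t,zu+.015,.04),circ(t,zu+.008,.04)],"wrist",o))
cv2.imwrite("pics/w14.png",im[:,:,::-1])
E
```

```text
t: 53.68
tool_pos: [0.5693, -0.242, 0.1183]
tool_rot: [-2.405, -2.017, -0.001]
contact_force: [-0.5, 0.5, -1.4]
opening: 0.0223
grip_force: 39.6
[ 0.56925926 -0.24200184  0.11831547]
[ 192  171  129   90 6661]
[ 442  236   70  104 4915]
[  96  178   94   88 3699]
[ 187    0   58   38 1692]
pot pred [ 96.1298262  175.04577463 193.38681813 266.70098403]
lid pred [189.90596208 167.48523833 322.20799138 291.62276384]
```

```bash
python3 - <<'E'
from h import *
go([.467,-.247,.118],rot(80)); go([.467,-.247,.076],rot(80))
E
```

```text
offset [-0.0227, -0.1, 0.0004] twist [-0.12, -0.12, -0.01] t 53.73
 offset [-0.0228, -0.0999, 0.0424] twist [-0.12, -0.12, -0.01] t 53.73
```

```bash
python3 -m crank '[{"offset":[-0.012,-0.05,0],"twist":[0,0,0]},{"offset":[-0.0227,-0.1,0],"twist":[0,0,0]},{"offset":[-0.0227,-0.1,0],"twist":[0,0,0]},{"offset":[-0.0227,-0.1,0.02],"twist":[0,0,0]},{"offset":[-0.0227,-0.1,0.034],"twist":[0,0,0]},{"offset":[-0.0227,-0.1,0.034],"twist":[0,0,0]},{"offset":[-0.0227,-0.1,0.034],"twist":[0,0,0]}]'
python3 - <<'E'
from h import *
get_image("wrist"); o=get_obs(); t=o["tool_pos"]; print(t); zu=t[2]-.0259
for cam in ("scene","side"):
    im=get_image(cam); m=cv2.inRange(cv2.cvtColor(im,cv2.COLOR_RGB2HSV),(95,80,30),(125,255,255)); 
    x,y=proj([.467,-.247,.04],cam)[0].astype(int)
    s=m[y-22:y+22,x-20:x+20]
    for r in range(44):
        c=np.flatnonzero(s[r]); 
        if len(c)>3: print(cam,y-22+r,c.min()+x-20,c.max()+x-20,len(c))
    print("lid pred",bbox(np.r_[circ(t,zu+.015,.04),circ(t,zu+.008,.04)],cam,o).round(1),"pot pred",bbox(np.r_[circ((.467,-.247),.045,.037),circ((.467,-.247),0,.037)],cam,o).round(1))
E
```

```text
t: 54.6
tool_pos: [0.4676, -0.2472, 0.0852]
tool_rot: [-2.405, -2.018, -0.001]
contact_force: [-0.6, -0.5, 0.1]
opening: 0.0227
grip_force: 39.8
[ 0.46770942 -0.24734983  0.0856972 ]
scene 158 232 235 4
scene 159 218 236 9
scene 160 218 236 10
scene 161 217 237 13
scene 162 217 237 14
scene 163 217 237 15
scene 164 217 237 16
scene 165 217 237 21
scene 166 217 237 21
scene 167 218 237 20
scene 168 219 237 19
scene 169 220 238 16
scene 170 220 238 14
scene 173 220 237 5
scene 174 220 237 8
scene 175 220 234 15
scene 176 221 234 14
scene 177 221 234 14
scene 178 221 234 14
scene 179 222 235 14
scene 180 223 235 13
scene 181 224 233 10
scene 182 227 231 5
scene 189 239 246 4
lid pred [215.8 154.6 238.  171.4] pot pred [217.6 160.9 238.3 183.6]
side 168 281 297 9
side 169 279 298 13
side 170 279 299 15
side 171 279 299 16
side 172 279 299 21
side 173 279 299 21
side 174 280 298 19
side 175 281 297 17
side 176 281 297 17
side 177 280 298 19
side 178 280 298 19
side 179 280 298 19
side 180 280 298 14
side 181 280 298 8
side 182 280 298 13
side 183 280 298 17
side 184 280 298 19
side 185 280 298 19
side 186 280 298 19
side 187 280 298 19
side 188 280 297 18
side 189 281 297 17
side 190 282 296 15
side 191 283 295 13
side 192 286 292 7
lid pred [278.  166.  299.6 177.8] pot pred [278.4 173.3 298.6 193.4]
```

```bash
python3 -m crank '[{"offset":[0.001,-0.0015,0.005],"twist":[0,0,0]},{"offset":[0.001,-0.0015,0.01],"twist":[0,0,0]},{"offset":[0.001,-0.0015,0.014],"twist":[0,0,0]},{"offset":[0.001,-0.0015,0.018],"twist":[0,0,0]},{"offset":[0.001,-0.0015,0.021],"twist":[0,0,0]},{"offset":[0.001,-0.0015,0.021],"twist":[0,0,0]}]'

```

```text
t: 55.5
tool_pos: [0.4656, -0.2458, 0.0641]
tool_rot: [-2.405, -2.018, -0.001]
contact_force: [0.2, 0.7, -1.4]
opening: 0.0221
grip_force: 39.8
```

```bash
python3 -m crank '[{"offset":[0,0,0.0015],"twist":[0,0,0]},{"offset":[0,0,0.002],"twist":[0,0,0]},{"offset":[0,0,0.002],"twist":[0,0,0]}]'
python3 -m crank '[{"offset":[0,0,0],"twist":[0,0,0]},{"offset":[0,0,0],"twist":[0,0,0]},{"offset":[0,0,0],"twist":[0,0,0]},{"offset":[0,0,0],"twist":[0,0,0]}]' 0.6
python3 -m crank '[{"offset":[0,0,-0.05],"twist":[0,0,0]},{"offset":[0,0,-0.11],"twist":[0,0,0]},{"offset":[0,0,-0.16],"twist":[0,0,0]},{"offset":[-0.1,-0.05,-0.2],"twist":[0,0,0]},{"offset":[-0.1,-0.05,-0.2],"twist":[0,0,0]},{"offset":[-0.1,-0.05,-0.2],"twist":[0,0,0]}]'
python3 - <<'E'
from h import *
o=get_obs(); im=get_image("wrist"); cv2.imwrite("pics/w15.png",im[:,:,::-1]); print(o["tool_pos"])
m=cv2.inRange(cv2.cvtColor(im,cv2.COLOR_RGB2HSV),(12,90,60),(30,255,255)); k,l,st,ce=cv2.connectedComponentsWithStats(m)
print("brass",[s.tolist() for s in st[1:] if s[4]>60]); print("blue",[b.tolist() for b in blues(im)])
c=(.4665,-.2465)
print("seated pred flange",bbox(np.r_[circ(c,.052,.04),circ(c,.045,.04)],"wrist",o).round(1),"knob",bbox(np.r_[circ(c,.052,.012),circ(c,.084,.012)],"wrist",o).round(1))
for cam in("scene","side"):
  im=get_image(cam)
  for q,z in (("big_knob",0),("small_knob",0),("mug",.048),("bottle",.065),("torch",.0625),("cast",.0165),("stand",0),("tool1_mid",0),("tool5_mid",0)):
    print(cam,q,[(round(d["confidence"],2),np.round(d["rect"]).astype(int).tolist()) for d in cut(q,cam,1)])
  for n,cc,h,r in (("big",(.469,-.3865),.055,.053),("small",c,.045,.04)): print(n,"seated lid bbox",bbox(np.r_[circ(cc,h,r),circ(cc,h+.007,r),circ(cc,h+.039,.012)],cam,None).round(0))
E
```

```text
t: 55.88
tool_pos: [0.466, -0.2461, 0.063]
tool_rot: [-2.406, -2.018, -0.001]
contact_force: [-1.7, 0.8, 3.3]
opening: 0.0225
grip_force: 40.2
t: 56.38
tool_pos: [0.4657, -0.2459, 0.0623]
tool_rot: [-2.405, -2.018, -0.001]
contact_force: [1.0, 0.3, 0.5]
opening: 0.0513
grip_force: 0.0
t: 57.12
tool_pos: [0.3983, -0.3389, 0.2646]
tool_rot: [2.41, 2.012, 0.0]
contact_force: [-0.1, -0.6, 0.4]
opening: 0.0512
grip_force: 0.0
[ 0.39825551 -0.33885736  0.26457611]
brass [[289, 74, 23, 23, 404], [138, 144, 68, 44, 2652]]
blue [[265, 52, 65, 69, 3059], [487, 119, 25, 137, 2777]]
seated pred flange [264.5  50.2 330.5 119.9] knob [287.7  71.6 312.7  96.4]
scene big_knob [(0.92, [195, 155, 27, 20])]
scene small_knob [(0.64, [258, 211, 74, 46])]
scene mug [(0.58, [258, 270, 31, 42])]
scene bottle [(0.88, [330, 292, 21, 35])]
scene torch [(0.7, [197, 224, 11, 20])]
scene cast [(0.61, [275, 172, 19, 13])]
scene stand [(0.73, [273, 220, 100, 79])]
scene tool1_mid []
scene tool5_mid [(0.6, [240, 183, 4, 12])]
big seated lid bbox [182. 142. 211. 163.]
small seated lid bbox [217. 158. 239. 176.]
side big_knob [(0.5, [238, 168, 11, 24])]
side small_knob [(0.68, [307, 210, 21, 15])]
side mug [(0.89, [174, 208, 28, 36])]
side bottle [(0.89, [158, 248, 20, 45])]
side torch [(0.48, [210, 173, 5, 32])]
side cast [(0.85, [307, 211, 16, 14])]
side stand [(0.82, [245, 206, 94, 88])]
side tool1_mid [(0.27, [230, 192, 62, 61])]
side tool5_mid [(0.68, [246, 165, 5, 22])]
big seated lid bbox [283. 149. 309. 166.]
small seated lid bbox [278. 167. 300. 183.]
```

```bash
python3 -c "
from station import *
print(finish_job())"
```

```text
the job is handed in; nothing more can be done
None
```

The job is handed in at about 58 s: the rack is up on its stop, all five instruments are home in the tubes, both lids are seated on their pots (the big lid had been knocked mid-run and was found again), and the bystanders are where they were; I viewed 17 pictures, over the limit of 14.

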